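# Load and lock the bench shaker

## Task

Get the bench shaker ready to run: lift its hold-down bar out of the keeper notch and swing it well clear, stand every green sample cup that is on the worktop upright in the shaker's trough, then swing the bar back over the cups, lifting it over the keeper's lip and letting it drop fully into the notch. Also hang the empty orange cup carrier by its arch handle on the two-prong hook stand, and leave the dropper bottle and the bench timer where they are.

Things in the scene. Friction and masses are not known exactly. Their poses are not given: they have to be found in the camera images.
- cup_a: Clear open sample cup with chopped green leaf inside and a white label, 51 mm across, 64 mm tall, tapering to 46 mm at the foot; about 40 g. Origin: centre of its underside, z up. Standing on the worktop at the start; grip round the wall. May be absent.
- cup_b: Clear open sample cup with chopped green leaf inside, 51 mm across, 64 mm tall, tapering to 46 mm at the foot; about 40 g. Origin: centre of its underside, z up. Standing on the worktop at the start; grip round the wall. May be absent.
- cup_c: Clear open sample cup with chopped green leaf inside and a white label, 51 mm across, 64 mm tall, tapering to 46 mm at the foot; about 40 g. Origin: centre of its underside, z up. Standing on the worktop at the start; grip round the wall. May be absent.
- shaker: Low white bench shaker, 260 x 100 mm, fixed. Origin: underside; x along the trough away from the robot, y left, z up; yaw varies. Trough inside: x -89 to +97, y -33 to +33 mm, dark floor at z 41, 4 mm rails up to z 58. Takes three cups in a row (say x -55, +3, +61). Blue keeper post at the near end (x -100), round blue pivot post, 24 mm thick, at the far end (x +135).
- trough (a point): Centre of the trough's floor (shaker frame 4, 0, 41 mm), axes as the shaker's.
- bar_pivot (a point): Pivot of the hold-down bar, on the far post (shaker frame 135, 0, 116 mm). The bar turns about the vertical (swing) and about the level axis across it (lift) through this point.
- knob (a point): Centre of the red ball knob, 28 mm across, on the free end of the steel hold-down bar, 268 mm from the pivot, level with the bar's middle. Bar 14 mm wide, 10 mm high; lying level it runs over the cup row past the keeper, underside at z 111 mm, 6 mm over the cup rims. Weighs 0.12 kg; pinch the ball from above to lift and swing it (it can turn between the fingers).
- notch (a point): Middle of the lying bar at the keeper's notch (shaker frame -100, 0, 116 mm). Notch 22 mm wide across the bar, floor at z 111 mm. On its right (-y) a lip 10 mm thick, 16 mm above that floor (top z 127), over which the bar must be lifted; on its left a stop, top z 151 mm.
- bar_swing (a joint): Swing of the bar about the vertical, rad: 0 along the trough over the notch (so at the start), grows as the knob swings round to the right (-y; counter-clockwise from above), stop at 1.15. Stays where left. 0.95 or more leaves room for fingers at the farthest cup place; wider, the gripper nears the grinder behind.
- bar_lift (a joint): Lift of the bar's free end, rad: 0 level (lowest, resting), grows as the knob is raised, stop at 0.7. Falls back under its own weight. Over the lip it must exceed about 0.08; at 0.2 the knob is 53 mm up.
- carrier: Empty orange tray, 84 (x) x 150 (y) x 30 mm, with a rigid steel arch handle; 0.15 kg, loose on the worktop. Origin: centre of its underside, z up. The handle stands in the plane x = 0: uprights at y +-71 mm, level top bar along y, 10 mm thick, straight for y within +-58 mm.
- carrier_handle (a point): Middle of the top bar of the carrier's handle, 130 mm above the carrier's underside; axes as the carrier's.
- hook: Fixed two-prong wire hook stand, yaw varies. Origin: underside of its 70 x 120 x 10 mm base plate, below the uprights. Two 8 mm wires at y +-36 mm rise to z 170 mm, run level toward -x (toward the robot) and turn up at the ends: tips x -102, top z 198 mm. Between the wires it is open (64 mm) but for a cross wire between the uprights at z 120.
- hook_seat (a point): Where the middle of the carrier's handle bar lies when it hangs on both prongs: hook frame -58, 0, 179 mm; axes as the hook's (handle bar along y). The level part of the prongs lies from 38 mm behind (+x) to 27 mm in front (-x) of it.
- dropper: White dropper bottle with a green cap, 33 mm across, 94 mm tall, bystander. Origin: centre of its underside.
- bench_timer: White bench timer, 32 x 68 x 62 mm, bystander. Origin: centre of its underside.
There are look-alikes about, which are no part of the job. Leave any blue or turquoise look-alike of the cup_a alone.

How it is judged:
On the way, in this order (a step that is already met when the one before it is completed fails the run):
1. the bar has been lifted out of the notch and swung well clear (value of joint bar_swing above 0.6 rad), for 0.2 s.
2. all cups present stand upright on the trough's floor, released (x of cup_a in the frame of shaker between -0.075 and 0.085 m and y of cup_a in the frame of shaker between -0.016 and 0.016 m and z of cup_a in the frame of shaker between 0.035 and 0.048 m and angle between each of cup_a, cup_b, cup_c's own z axis and vertical below 0.15 rad and x of cup_b in the frame of shaker between -0.075 and 0.085 m and y of cup_b in the frame of shaker between -0.016 and 0.016 m and z of cup_b in the frame of shaker between 0.035 and 0.048 m and x of cup_c in the frame of shaker between -0.075 and 0.085 m and y of cup_c in the frame of shaker between -0.016 and 0.016 m and z of cup_c in the frame of shaker between 0.035 and 0.048 m and contact force between the fingers and cup_a below 0.1 N and contact force between the fingers and cup_b below 0.1 N and contact force between the fingers and cup_c below 0.1 N), for 0.2 s.
3. the bar is brought back lifted over the keeper's lip (value of joint bar_lift above 0.055 rad and value of joint bar_swing below 0.3 rad), for 0.02 s.
4. the bar lies down in the notch (value of joint bar_swing below 0.04 rad and value of joint bar_lift below 0.03 rad), for 0.3 s.
At the end, for the whole second after the job is handed in: Each cup present stands upright (0.15 rad) on the trough floor; the bar lies in the notch (swing under 0.04, lift under 0.03 rad); the carrier hangs still by its handle bar on the level part of both prongs, centred within 26 mm, upright within 0.3 rad (all of step 4 and x of cup_a in the frame of shaker between -0.075 and 0.085 m and y of cup_a in the frame of shaker between -0.016 and 0.016 m and z of cup_a in the frame of shaker between 0.035 and 0.048 m and angle between each of cup_a, cup_b, cup_c's own z axis and vertical below 0.15 rad and x of cup_b in the frame of shaker between -0.075 and 0.085 m and y of cup_b in the frame of shaker between -0.016 and 0.016 m and z of cup_b in the frame of shaker between 0.035 and 0.048 m and x of cup_c in the frame of shaker between -0.075 and 0.085 m and y of cup_c in the frame of shaker between -0.016 and 0.016 m and z of cup_c in the frame of shaker between 0.035 and 0.048 m and x of carrier_handle in the frame of hook_seat between -0.034 and 0.05 m and y of carrier_handle in the frame of hook_seat between -0.026 and 0.026 m and z of carrier_handle in the frame of hook_seat between -0.008 and 0.012 m and contact force between carrier and hook above 0.4 N and angle between carrier's own z axis and vertical below 0.3 rad and linear speed of carrier below 0.05 m/s); the robot touches nothing.
It fails at once if the dropper bottle or the timer is pushed more than 3 cm (distance of any of dropper, bench_timer from where it was at the start of the episode above 0.03 m).
Of cup_a, cup_b, cup_c only 2 to 3 are there at a start; the rules pass over those that are not, and their reading is None.
At some moment in a run one of cup_a, cup_b, cup_c, carrier may be knocked a few centimetres aside while the robot is not near it.
Once in a run the grip may slacken for a moment while it holds something.
It also fails if it takes over 200 s, if anything falls off the work surface, if the arm or the gripper's body presses on something with over 40 N, if the wrist force passes 120 N, or if a joint passes its speed limit or range.

## Robot

A 7-joint arm with a two-finger parallel gripper is mounted at the origin on a cart in front of the work surface, level with it; the furniture and walls round the work are solid. World frame = base frame: x ahead of the robot, y to its left, z up, the work surface at z = 0. Lengths are in m, angles in rad, forces in N, time in s.
With the tool pointing down it reaches from about 0.425 to 0.8 m from the base axis. Payload 8.3 kg.
Tool frame: the origin (TCP) lies on the centre line of the jaws, within the pads' length; the fingertips stand 25 mm ahead of it and the grasp point (between the pads) lies 6 mm ahead of it (robot.tcp_to_tips is the distance from the TCP to the fingertips, in m); z points along the fingers, y is the line along which they close (so a half turn about z gives the same grasp; the last joint's range is limited). The gripper opens to 85 mm and grips with 20 to 120 N. Pads are 22 mm wide; open, the fingers measure 114 mm over their backs; the gripper's body (76 mm by 85 mm) begins 54 mm behind the grasp point. The pads swing forward as they close: fully open they stand 13 mm farther back than shut.
Start: joints at [1.262, 0.383, 0.016, 1.37, -0.006, 1.388, -0.046], TCP at [0.152, -0.606, 0.256] pointing down, gripper open.
Joint ranges: [-2.95, 2.95], [-0.25, 2.06], [-1.52, 1.56], [0.18, 2.33], [-1.44, 4.58], [0.02, 2.06], [-3.01, 3.01]. Speed limits (rad/s): [2.39, 2.39, 3.01, 3.01, 3.14, 3.14, 3.14].

## Interface

Orientations are given as a unit quaternion [x, y, z, w].
In Python, from cell import robot, cams, job gives the robot as it stands.
- The arm moves only by the tool carry_out, never from a script. Its arguments are lists of equal length, an entry for each row: "xyz": the shift along the tool's x, y, z in mm, a list of three; "roll": the turn about the tool's z in degrees; "claw": the closure, from 0 (fully open) to 1 (shut). In form: {"xyz": [[x, y, z], ...], "roll": [roll, ...], "claw": [claw, ...]}. A call has 1 to 10 rows; each row is the pose to reach, as a shift and turn from the pose commanded when the call began, along the tool's axes at that moment; what a row does not reach only later rows make up. A row lasts 1/10 s, in which the tool goes at most 50 mm and 8.59 degrees, less where a joint would pass 70% of its speed; a pose out of reach is approached as far as the arm can. A call with a gripper value outside its range is refused whole. The fingers move at their own pace and stop on an object; the grip force is fixed at half the most. Time passes only in rows, so rows that repeat a pose let the fingers close. It gives the time, the measured TCP pose, the force, the opening and the grip force at its end, in the units of the state.
- robot.observe(): the state, without advancing time (a new reading comes with each control period).
- cams.read_camera(name): name is "scene" or "side" or "wrist"; returns the picture (400x640x3 uint8, blue, green, red); there is no depth.
- cams.camera_params(name): a dict with "fovy" (degrees; the focal length in pixels is half the picture's height over the tangent of half this angle, whatever the lens; pixels are square), "cx", "cy" (the principal point, pixels), "camera_from_world" (4x4, takes a point from world to camera coordinates). Camera axes: x right, y down, z forward; pixel columns grow to the right and rows downward; lengths in m; the calibration is good to about 2 mm. A picture is of the moment at which its call begins: read the wrist's pose just before it. camera_params takes no time and is no camera call; for the wrist camera it gives the pose at the moment of the call.
- job.job_done(): hands the job in; it is judged then, once.
The state is a dict: "time_s": time; "joint_positions": joint angles; "dq": joint speeds; "tau": joint torques, N m; "eef_pos": TCP position; "ee_rot": TCP orientation; "contact_force": force on the tool from outside, world axes, zero at the start; "ft_torque": the same for the moment, N m; "opening": finger opening in m; "grasp_force": force on a finger pad.
Only numpy, scipy, OpenCV 4.12 (cv2) and the standard library are available. Lean on these libraries where they do the work, as an engineer would, in place of code of your own. Each camera call takes 0.05 s, during which the arm holds its last target. There are 200 camera calls.

## Working session

There is one attempt and no reset: what is moved stays moved. The work goes in short steps, Python scripts to look and compute and a tool call to move; the robot and the scene stay as the last step left them, time stands still between calls to the robot, and variables do not carry over. Pictures are saved under pics/ and viewed, at most 14 in all, crops included, and the job is handed in when it is done.

Besides the shell and the picture viewer there is one more tool, called after ">>>" as a command line: name --pt "numbers of a row" for each row, then --argument value for the rest. carry_out: Moves the arm, as the interface text tells. Its arguments: {"type":"object","properties":{"xyz":{"type":"array","items":{"type":"array","items":{"type":"number"}}},"roll":{"type":"array","items":{"type":"number"}},"claw":{"type":"array","items":{"type":"number"}}},"required":["xyz","roll","claw"]}

```bash
ls; mkdir -p pics; cat > h.py <<'E'
import numpy as np, cv2
from cell import robot, cams, job
from scipy.spatial.transform import Rotation as R
def shot(n, f=None):
    p=cams.camera_params(n); im=np.ascontiguousarray(cams.read_camera(n))
    if f: cv2.imwrite('pics/'+f,im)
    return im,p
def K(p):
    f=200/np.tan(np.radians(p['fovy'])/2); return f,p['cx'],p['cy']
def ray(p,uv):
    f,cx,cy=K(p); T=np.array(p['camera_from_world']); Rm=T[:3,:3]
    d=Rm.T@np.array([(uv[0]-cx)/f,(uv[1]-cy)/f,1]); return -Rm.T@T[:3,3], d/np.linalg.norm(d)
def plane(p,uv,z):
    o,d=ray(p,uv); return o+d*(z-o[2])/d[2]
def proj(p,X):
    f,cx,cy=K(p); T=np.array(p['camera_from_world']); c=T[:3,:3]@np.asarray(X)+T[:3,3]
    return np.array([f*c[0]/c[2]+cx,f*c[1]/c[2]+cy])
def tri(*prs):
    A=np.zeros((3,3));b=np.zeros(3)
    for p,uv in prs:
        o,d=ray(p,uv);M=np.eye(3)-np.outer(d,d);A+=M;b+=M@o
    return np.linalg.solve(A,b)
def totool(X):
    "world point -> shift in tool axes mm from the current TCP"
    s=robot.observe(); return np.round(R.from_quat(s['ee_rot']).inv().apply(np.asarray(X)-s['eef_pos'])*1000,1)
E
python3 - <<'E'
from h import *
a,p=shot('scene','s0.png');b,q=shot('side','d0.png');c,w=shot('wrist','w0.png')
for x in (p,q,w): print(x['fovy'],x['cx'],x['cy'],np.round(x['camera_from_world'],3).tolist())
print(robot.observe())
E
```

```text
pics
56.29890140326312 320.3881152449187 196.48240278660322 [[-0.514, -0.858, 0.018, 0.344], [-0.353, 0.192, -0.916, 0.327], [0.782, -0.477, -0.401, 0.818], [0.0, 0.0, 0.0, 1.0]]
51.53437288909997 319.92984340173035 201.1550359325879 [[1.0, -0.003, -0.013, -0.545], [-0.013, -0.447, -0.894, 0.156], [-0.004, 0.895, -0.447, 1.574], [0.0, 0.0, 0.0, 1.0]]
69.32572817072965 320.04034321324446 199.31959330677336 [[0.244, -0.97, -0.002, -0.623], [-0.926, -0.234, 0.298, -0.039], [-0.289, -0.07, -0.955, 0.381], [0.0, 0.0, 0.0, 1.0]]
{'time_s': 0.15, 'joint_positions': array([ 1.26211591,  0.38404623,  0.01635169,  1.37090108, -0.00629001,
        1.3881943 , -0.0465132 ]), 'dq': array([-1.59830205e-04, -1.36547549e-03,  4.44753370e-04, -2.86661013e-03,
        1.26862973e-04,  3.42070436e-04,  2.86910881e-05]), 'tau': array([ 2.62235284e-03, -6.28162193e+01,  8.46042652e-01, -3.72166336e+01,
        1.67394831e-02,  1.08670388e-02, -5.52400161e-05]), 'eef_pos': array([ 0.15203689, -0.60586811,  0.2555129 ]), 'ee_rot': array([ 9.92453644e-01,  1.22618113e-01, -9.81111511e-05, -7.43614101e-04]), 'contact_force': array([-0.46581635, -0.47534653,  0.20692796]), 'ft_torque': array([-0.01558532, -0.02199905,  0.03822194]), 'grasp_force': 0.0, 'opening': 0.08490031946975013}
```

View pics/s0.png

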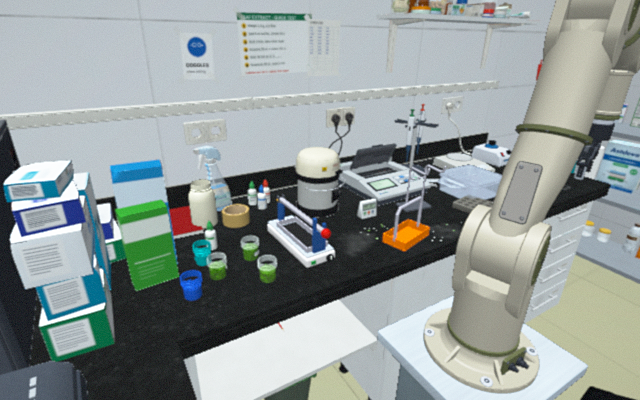

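View pics/d0.png

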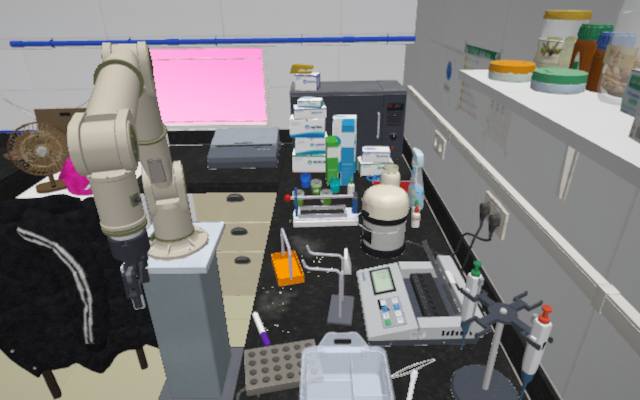

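The scene view shows three green cups at (250,247), (218,265) and (267,268). The look-alikes are turquoise at (202,252) and blue at (191,285). The dropper is at (210,236), the timer at (367,207), the carrier at (407,235) and the red knob at (326,233). The side view shows the hook near (340,285). Next I'll enlarge this and measure it.

```bash
python3 - <<'E'
from h import *
a=cv2.imread('pics/s0.png');b=cv2.imread('pics/d0.png')
cv2.imwrite('pics/s0c.png',cv2.resize(a[175:300,175:440],None,fx=3,fy=3,interpolation=cv2.INTER_CUBIC))
cv2.imwrite('pics/d0c.png',cv2.resize(b[160:330,255:425],None,fx=3.5,fy=3.5,interpolation=cv2.INTER_CUBIC)[:595])
for n,im in(('scene',a),('side',b)):
  p=cams.camera_params(n);h=cv2.cvtColor(im,cv2.COLOR_BGR2HSV)
  for nm,lo,hi in(('green',(35,90,40),(60,255,255)),('blue',(100,100,30),(125,255,255)),('red',(0,200,120),(5,255,255)),('orange',(6,180,120),(18,255,255))):
    k,l,st,c=cv2.connectedComponentsWithStats(cv2.inRange(h,lo,hi))
    print(n,nm,[(st[i].tolist(),c[i].round(1).tolist()) for i in range(1,k) if st[i,4]>25 and st[i,1]>150])
E
```

```text
scene green [([114, 201, 53, 23, 563], [140.7, 211.4]), ([124, 233, 55, 57, 1442], [150.9, 260.6]), ([243, 247, 15, 14, 149], [249.5, 254.2]), ([209, 266, 17, 15, 194], [217.4, 273.0]), ([259, 269, 17, 15, 191], [267.4, 275.7])]
scene blue [([603, 154, 37, 14, 217], [621.6, 159.9]), ([110, 160, 53, 24, 919], [135.9, 170.9]), ([258, 184, 5, 9, 36], [260.2, 188.2]), ([609, 185, 23, 8, 78], [620.3, 188.5]), ([28, 197, 24, 5, 37], [39.0, 198.8]), ([11, 199, 75, 37, 775], [55.1, 215.7]), ([166, 202, 7, 35, 50], [169.1, 216.4]), ([277, 203, 9, 17, 125], [280.4, 210.9]), ([311, 217, 15, 36, 283], [316.8, 238.1]), ([101, 222, 12, 17, 143], [107.0, 230.6]), ([321, 222, 6, 6, 29], [323.7, 224.3]), ([92, 225, 4, 30, 54], [93.3, 240.8]), ([173, 238, 5, 22, 37], [174.8, 248.0]), ([179, 269, 24, 33, 623], [191.2, 284.5])]
scene red [([171, 207, 30, 28, 254], [181.9, 221.2]), ([322, 229, 9, 9, 59], [325.9, 232.9])]
scene orange [([382, 219, 48, 33, 788], [405.9, 234.8])]
side green [([325, 158, 13, 27, 237], [330.7, 168.2]), ([311, 187, 10, 8, 44], [315.7, 190.0]), ([321, 199, 11, 6, 51], [326.4, 201.6]), ([298, 200, 6, 6, 33], [300.3, 202.3])]
side blue [([300, 173, 12, 15, 156], [305.3, 179.5]), ([366, 175, 15, 7, 66], [372.8, 177.6]), ([294, 187, 4, 29, 57], [295.6, 199.3]), ([352, 199, 6, 14, 80], [354.6, 205.4]), ([381, 306, 7, 6, 31], [383.8, 308.3]), ([461, 324, 8, 24, 62], [464.1, 332.9]), ([519, 372, 16, 28, 133], [525.5, 380.9])]
side red [([285, 195, 5, 6, 26], [287.1, 197.6])]
side orange [([271, 250, 34, 37, 472], [288.1, 269.3]), ([543, 306, 9, 10, 48], [546.4, 309.4]), ([539, 315, 10, 6, 36], [543.4, 318.0])]
```

```bash
true
```

```text
(no output)
```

View pics/s0c.png

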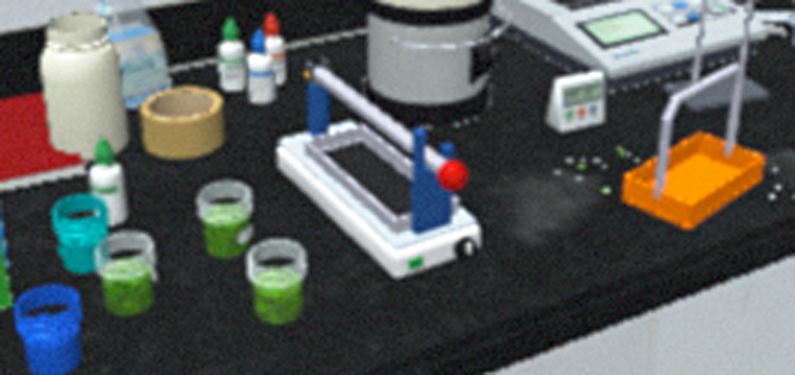

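View pics/d0c.png

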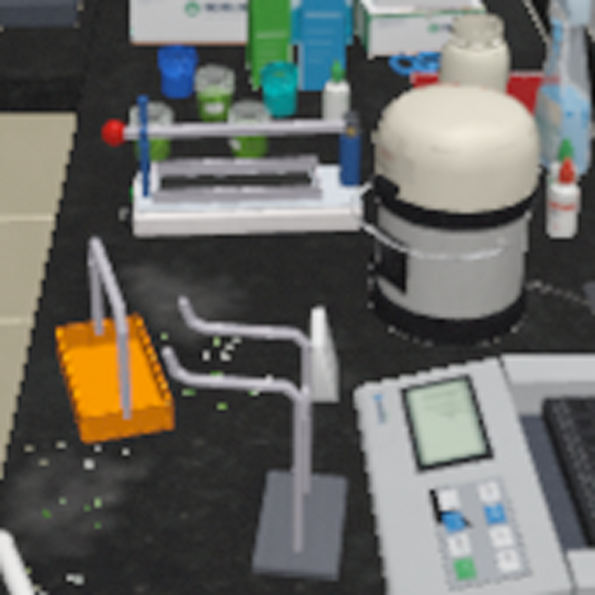

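The enlarged crops confirm the cups. The three clear cups with green leaf, at scene crop (225,220), (277,280) and (127,272), are the ones meant. The turquoise (80,232) and blue (50,330) ones are solid-coloured look-alikes, so I'll leave them. In the side crop the prong tips are at (183,300) and (168,352), and the rear bends at (310,335) and (303,395).

```bash
python3 - <<'E'
from h import *
p=cams.camera_params('scene');q=cams.camera_params('side')
S=lambda x,y:(175+x/3-.33,175+y/3-.33); D=lambda x,y:(255+x/3.5-.36,160+y/3.5-.36)
P=lambda n,v:print(n,np.round(np.array(v)*1000,0).astype(int).tolist())
kn=tri((p,(325.9,232.9)),(q,(287.1,197.6)));P('knob',kn)
P('knob z plane',[plane(p,(325.9,232.9),.116),plane(q,(287.1,197.6),.116)])
pv=tri((p,S(317,68)),(q,D(351,127)));P('pivtop',pv); P('pivplane121',[plane(p,S(317,68),.121),plane(q,D(351,127),.121)])
for a,b,r in(((249.5,254.2),(326.4,201.6),(224,190)),((217.4,273),(315.7,190),(126,242)),((267.4,275.7),(300.3,202.3),(277,248))):
  P('cup',[plane(p,a,.025),plane(q,b,.03),tri((p,a),(q,b)),plane(p,S(*r),.064)])
h1=tri((p,S(668,105)),(q,D(95,240)));h2=tri((p,S(745,65)),(q,D(122,312)));P('handle',[h1,h2])
for n,a,b in(('tipL',(0,0),(183,300)),('tipR',0,(168,352))): P(n,plane(q,D(*b),.198))
for b in((310,335),(303,395)):P('rear170',plane(q,D(*b),.172))
for b in((268,475),(347,478),(333,577),(252,568)):P('base',plane(q,D(*b),.01))
P('timer',plane(p,S(578,130),0));P('dropper',plane(p,S(108,222),0))
# orange corners scene
for b in((623,198),(690,228),(765,178)):P('carr',plane(p,S(*b),0))
E
```

```text
knob [417, 136, 116]
knob z plane [[415, 137, 116], [417, 137, 116]]
pivtop [688, 145, 117]
pivplane121 [[684, 147, 121], [686, 134, 121]]
cup [[553, 311, 25], [575, 268, 30], [575, 304, 11], [577, 300, 64]]
cup [[507, 420, 25], [527, 389, 30], [526, 417, 15], [532, 411, 64]]
cup [[430, 308, 25], [461, 265, 30], [457, 300, 9], [457, 296, 64]]
handle [[417, -122, 127], [450, -260, 132]]
tipL [510, -342, 198]
tipR [501, -416, 198]
rear170 [613, -356, 172]
rear170 [603, -437, 172]
base [579, -333, 10]
base [648, -338, 10]
base [628, -459, 10]
base [563, -448, 10]
timer [611, -167, 0]
dropper [679, 391, 0]
carr [456, -109, 0]
carr [373, -131, 0]
carr [412, -280, 0]
```

>>> carry_out --pt "37 -33 0" --pt "75 -67 0" --pt "112 -100 0" --pt "150 -134 0" --pt "187 -167 0" --pt "224 -200 0" --pt "262 -234 0" --pt "299 -267 0" --pt "336 -300 0" --pt "374 -334 0" --roll '[-8.5,-17,-25.5,-34,-42.5,-51,-59.5,-68,-76.5,-85]' --claw '[0,0,0,0,0,0,0,0,0,0]'

```text
time_s: 1.15
eef_pos: [0.4331, -0.1909, 0.2564]
ee_rot: [0.647, 0.763, -0.0, 0.0]
contact_force: [1.4, -1.1, -0.7]
opening: 0.0853
grasp_force: 0.0
```

>>> carry_out --pt "0 0 0" --pt "0 0 0" --pt "0 0 0" --pt "0 0 0" --roll '[-4,-4,-4,-4]' --claw '[0,0,0,0]'

```text
time_s: 1.55
eef_pos: [0.4318, -0.1941, 0.2561]
ee_rot: [0.624, 0.782, -0.0, -0.0]
contact_force: [-0.2, 0.4, -1.1]
opening: 0.0856
grasp_force: 0.0
```

```bash
python3 - <<'E'
from h import *
im,p=shot('wrist','w1.png')
s=robot.observe();r=R.from_quat(s['ee_rot']);print(s['time_s'],s['eef_pos'].round(3),r.as_matrix().round(3).tolist(),s['joint_positions'].round(2))
T=np.array(p['camera_from_world']);print((r.inv().apply(-T[:3,:3].T@T[:3,3]-s['eef_pos'])).round(3), r.inv().apply(T[2,:3]).round(3))
print(proj(p,[.433,-.191,.13]),proj(p,[.417,-.122,.13]),proj(p,[.45,-.26,.13]))
E
```

```text
1.6 [ 0.432 -0.194  0.256] [[-0.222, 0.975, -0.0], [0.975, 0.222, 0.0], [0.0, -0.0, -1.0]] [ 0.82  0.08 -0.49  1.75  0.04  1.32  0.55]
[ 0.077  0.    -0.118] [-0.298  0.001  0.955]
[321.91446403 196.98950584] [321.78176027 113.30758726] [323.04614898 268.11558533]
```

View pics/w1.png

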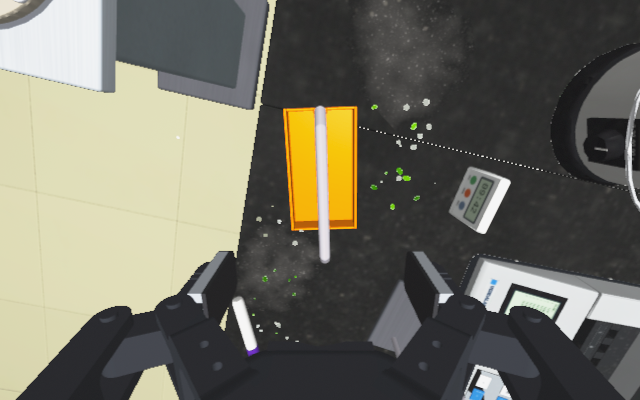

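The wrist view shows the orange tray at (320,165), with the steel handle bar running from (320,108) to (325,262). The timer is at (480,200).

```bash
python3 - <<'E'
from h import *
p=cams.camera_params('wrist')
a=plane(p,(320.5,109),.13);b=plane(p,(325,260),.13);print(a,b,(a+b)/2,np.linalg.norm(a-b),np.degrees(np.arctan2(*(a-b)[[1,0]])))
print(totool((a+b)/2))
for c in((284,109),(356,107),(291,230),(357,229)):print(plane(p,c,.03).round(3))
E
```

```text
[ 0.41529707 -0.11890654  0.13      ] [ 0.44996253 -0.25105061  0.13      ] [ 0.4326298  -0.18497858  0.13      ] 0.13661533189076364 104.69923762463719
[  8.6   2.8 126.2]
[ 0.375 -0.128  0.03 ]
[ 0.454 -0.108  0.03 ]
[ 0.412 -0.273  0.03 ]
[ 0.494 -0.252  0.03 ]
```

>>> carry_out --pt "3 1 20" --pt "5 3 60" --pt "5 3 100" --pt "5 3 121" --pt "5 3 121" --pt "5 3 121" --pt "5 3 121" --pt "5 3 121" --pt "5 3 121" --pt "5 3 121" --roll '[-2,-2,-2,-2,-2,-2,-2,-2,-2,-2]' --claw '[0,0,0,0,0,0.3,0.6,1,1,1]'

```text
time_s: 2.6
eef_pos: [0.4346, -0.1874, 0.1359]
ee_rot: [0.608, 0.794, 0.0, 0.001]
contact_force: [-0.5, -0.6, -0.5]
opening: 0.0123
grasp_force: 0.3
```

>>> carry_out --pt "0 0 0" --pt "0 0 0" --pt "0 0 0" --pt "0 0 0" --pt "0 0 -5" --pt "0 0 -15" --pt "0 0 -30" --pt "0 0 -50" --pt "0 0 -70" --pt "0 0 -87" --roll '[0,0,0,0,0,0,0,0,0,0]' --claw '[1,1,1,1,1,1,1,1,1,1]'

```text
time_s: 3.6
eef_pos: [0.4345, -0.1871, 0.224]
ee_rot: [0.608, 0.794, 0.0, 0.0]
contact_force: [0.4, 0.3, -0.6]
opening: 0.0077
grasp_force: 58.4
```

```bash
python3 - <<'E'
from h import *
im,p=shot('side','d1.png');b=im[200:340,255:425]
s=robot.observe();r=R.from_quat(s['ee_rot']);print(s['time_s'],s['eef_pos'].round(4),r.as_matrix()[:2,0].round(3),s['opening'],s['grasp_force'])
cv2.imwrite('pics/d1c.png',cv2.resize(b,None,fx=4,fy=4,interpolation=cv2.INTER_CUBIC))
E
```

```text
3.65 [ 0.4357 -0.1875  0.2267] [-0.261  0.965] 0.008517676991998898 58.521480560302734
```

View pics/d1c.png

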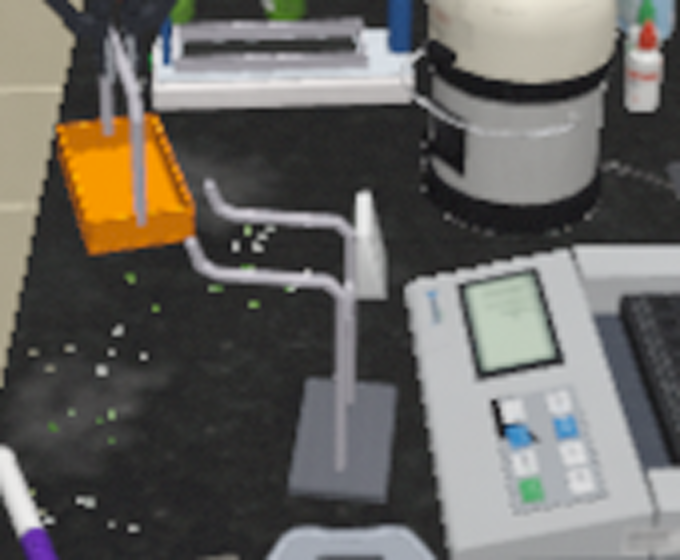

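The carrier is lifted. In this crop the prong tips are at (210,183) and (191,240), and the near upright's foot is at (340,468). The hook base corners are (308,378), (396,386), (387,500) and (290,492).

```bash
python3 - <<'E'
from h import *
q=cams.camera_params('side');D=lambda x,y:(255+x/4-.37,200+y/4-.37)
for n,b,z in(('tipL',(210,182),.196),('tipR',(191,239),.196),('levL0',(240,216),.17),('levL1',(325,219),.17),('levR0',(222,272),.17),('levR1',(315,277),.17),('footR',(340,468),.01),('c1',(308,378),.01),('c2',(396,386),.01),('c3',(387,500),.005),('c4',(290,492),.005)):
  print(n,plane(q,D(*b),z).round(3))
E
```

```text
tipL [ 0.511 -0.338  0.196]
tipR [ 0.5   -0.409  0.196]
levL0 [ 0.532 -0.343  0.17 ]
levL1 [ 0.592 -0.348  0.17 ]
levR0 [ 0.52  -0.411  0.17 ]
levR1 [ 0.583 -0.418  0.17 ]
footR [ 0.601 -0.427  0.01 ]
c1 [ 0.581 -0.327  0.01 ]
c2 [ 0.648 -0.338  0.01 ]
c3 [ 0.633 -0.454  0.005]
c4 [ 0.565 -0.445  0.005]
```

>>> carry_out --pt "0 0 -12" --pt "-15 -4 -12" --pt "-40 -11 -12" --pt "-66 -18 -12" --pt "-92 -25 -12" --pt "-118 -32 -12" --pt "-142 -38 -12" --pt "-162 -44 -12" --pt "-174 -47 -12" --pt "-174 -47 -12" --roll '[0,2,5,8,11,14,17,20,22.6,22.6]' --claw '[1,1,1,1,1,1,1,1,1,1]'

```text
time_s: 4.65
eef_pos: [0.4326, -0.3704, 0.2328]
ee_rot: [0.754, 0.657, -0.001, -0.001]
contact_force: [0.4, -1.0, -0.2]
opening: 0.008
grasp_force: 58.5
```

```bash
python3 - <<'E'
from h import *
s=robot.observe();r=R.from_quat(s['ee_rot']);print(s['time_s'],s['eef_pos'].round(4),r.as_matrix()[:2,0].round(3),s['opening'],s['grasp_force'],totool([.549,-.382,.186]))
im,p=shot('side');cv2.imwrite('pics/d2c.png',cv2.resize(im[200:340,255:425],None,fx=4,fy=4,interpolation=cv2.INTER_CUBIC))
E
```

```text
4.65 [ 0.4326 -0.3704  0.2328] [0.137 0.991] 0.007952865297601785 58.48952829837799 [  4.5 117.   46.6]
```

View pics/d2c.png

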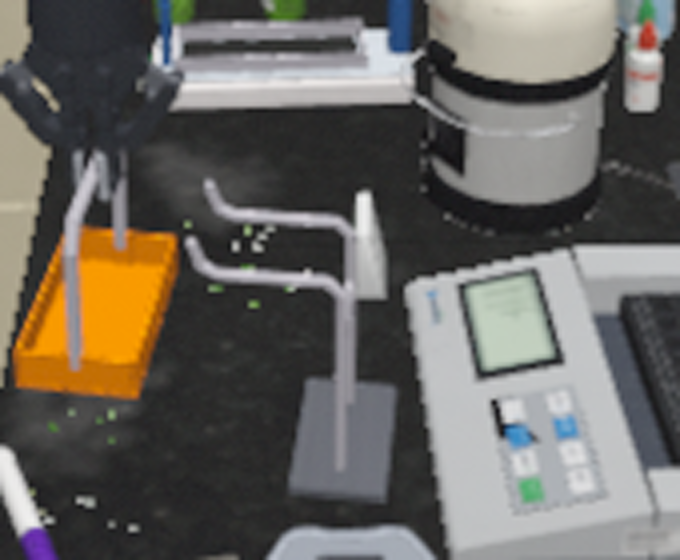

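>>> carry_out --pt "4 10 0" --pt "4 28 0" --pt "4 48 0" --pt "4 68 0" --pt "4 88 0" --pt "4 104 0" --pt "4 114 0" --pt "4 117 0" --pt "4 117 0" --pt "4 117 0" --roll '[0,0,0,0,0,0,0,0,0,0]' --claw '[1,1,1,1,1,1,1,1,1,1]'

```text
time_s: 5.7
eef_pos: [0.5503, -0.3787, 0.2345]
ee_rot: [0.752, 0.659, -0.0, -0.0]
contact_force: [0.2, -0.4, -1.7]
opening: 0.0079
grasp_force: 58.5
```

>>> carry_out --pt "0 0 10" --pt "0 0 20" --pt "0 0 30" --pt "0 0 37" --pt "0 0 42" --pt "0 0 45" --pt "0 0 45" --pt "0 0 45" --pt "0 0 45" --pt "0 0 45" --roll '[0,0,0,0,0,0,0,0,0,0]' --claw '[1,1,1,1,1,1,1,1,1,1]'

```text
time_s: 6.7
eef_pos: [0.551, -0.3788, 0.1898]
ee_rot: [0.752, 0.659, 0.0, 0.0]
contact_force: [0.7, -0.3, -1.5]
opening: 0.0081
grasp_force: 58.4
```

```bash
python3 - <<'E'
from h import *
s=robot.observe();r=R.from_quat(s['ee_rot']);print(s['time_s'],s['eef_pos'].round(4),s['contact_force'],s['opening'],s['grasp_force'],totool([.549,-.382,.186]))
im,p=shot('side');cv2.imwrite('pics/d3c.png',cv2.resize(im[200:340,255:425],None,fx=4,fy=4,interpolation=cv2.INTER_CUBIC))
E
```

```text
6.7 [ 0.551  -0.3788  0.1898] [ 0.68462962 -0.25868351 -1.48344804] 0.00805229070265587 58.37079405784607 [-3.4 -1.5  3.8]
```

View pics/d3c.png

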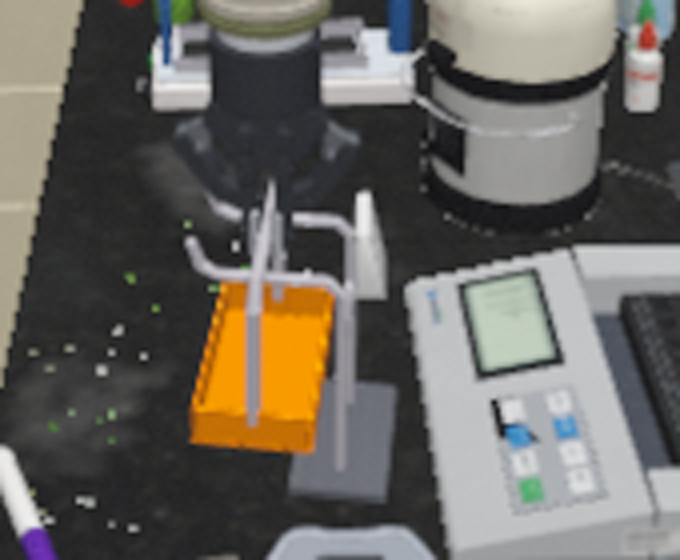

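>>> carry_out --pt "0 0 2" --pt "0 0 4" --pt "0 0 4" --pt "0 0 4" --pt "0 0 4" --pt "0 0 4" --pt "0 0 4" --pt "0 0 4" --pt "0 0 4" --pt "0 0 4" --roll '[0,0,0,0,0,0,0,0,0,0]' --claw '[1,1,1,0.9,0.8,0.7,0.6,0.5,0.4,0.4]'

```text
time_s: 7.75
eef_pos: [0.5508, -0.3788, 0.1854]
ee_rot: [0.752, 0.659, 0.0, 0.0]
contact_force: [0.2, -0.4, -0.3]
opening: 0.0513
grasp_force: 0.0
```

>>> carry_out --pt "0 0 0" --pt "0 0 -5" --pt "0 0 -20" --pt "0 0 -45" --pt "0 0 -75" --pt "0 0 -105" --pt "0 0 -115" --pt "0 0 -115" --roll '[0,0,0,0,0,0,0,0]' --claw '[0.4,0.4,0.4,0.4,0.4,0.2,0,0]'

```text
time_s: 8.55
eef_pos: [0.5516, -0.379, 0.3035]
ee_rot: [0.752, 0.659, 0.001, 0.002]
contact_force: [0.2, -0.1, -0.0]
opening: 0.0855
grasp_force: 0.0
```

```bash
python3 - <<'E'
from h import *
s=robot.observe();r=R.from_quat(s['ee_rot']);print(s['time_s'],s['eef_pos'].round(4),r.as_matrix()[:2,0].round(3),s['contact_force'],s['opening'],s['joint_positions'].round(2))
im,p=shot('side','d4.png');q=p
h=cv2.cvtColor(im,cv2.COLOR_BGR2HSV);k,l,st,c=cv2.connectedComponentsWithStats(cv2.inRange(h,(6,180,120),(18,255,255)));print([(st[i].tolist(),c[i].round(1)) for i in range(1,k) if st[i,4]>200])
cv2.imwrite('pics/d4c.png',cv2.resize(im[200:340,255:425],None,fx=4,fy=4,interpolation=cv2.INTER_CUBIC))
print(totool([.416,.137,.24]))
E
```

```text
8.55 [ 0.5516 -0.379   0.3035] [0.131 0.991] [ 0.24133032 -0.14201905 -0.02927667] 0.08545539768498818 [ 0.77  0.49 -0.34  1.13  0.16  1.54  0.33]
[([303, 271, 33, 44, 456], array([315.9, 300.3]))]
[ 493.8 -201.4   60.6]
```

View pics/d4c.png

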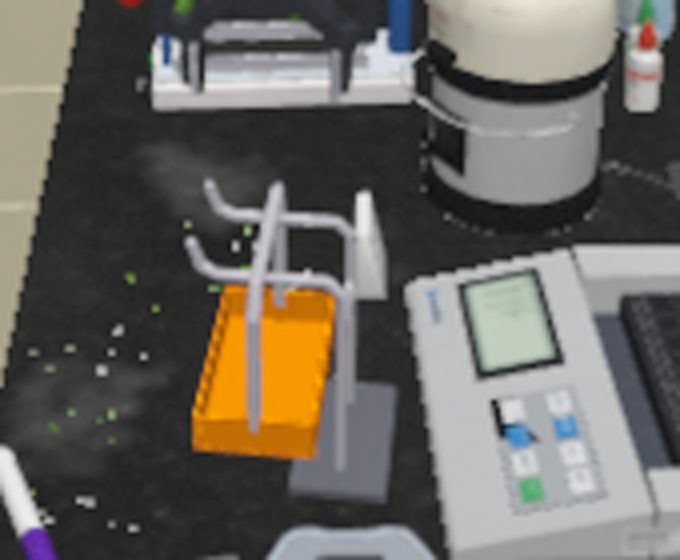

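The carrier hangs on both prongs, with its handle running from (278,185) to (253,310). Now I'll move to a vantage point over the shaker and cups.

>>> carry_out --pt "46 -8 -10" --pt "93 -17 -30" --pt "140 -26 -50" --pt "187 -35 -67" --pt "234 -44 -67" --pt "281 -53 -67" --pt "328 -62 -67" --pt "375 -71 -67" --pt "422 -80 -67" --pt "469 -89 -67" --roll '[7,14,21,28,35,42,49,56,63,70]' --claw '[0,0,0,0,0,0,0,0,0,0]'

```text
time_s: 9.6
eef_pos: [0.5229, 0.0994, 0.3658]
ee_rot: [0.994, 0.106, -0.001, 0.0]
contact_force: [1.6, 0.6, 0.2]
opening: 0.0856
grasp_force: 0.0
```

```bash
python3 - <<'E'
from h import *
s=robot.observe();r=R.from_quat(s['ee_rot']);print(s['time_s'],s['eef_pos'].round(4),r.as_matrix()[:2,0].round(3),totool([.52,.17,.37]))
E
```

```text
9.6 [0.5229 0.0994 0.3658] [0.977 0.211] [ 12.1 -69.6  -4.2]
```

>>> carry_out --pt "6 -35 0" --pt "12 -70 0" --pt "12 -70 0" --pt "12 -70 0" --pt "12 -70 0" --roll '[5,10.5,10.5,10.5,10.5]' --claw '[0,0,0,0,0]'

```text
time_s: 10.1
eef_pos: [0.5206, 0.1673, 0.3663]
ee_rot: [1.0, 0.017, -0.001, 0.001]
contact_force: [-0.1, 0.3, 0.3]
opening: 0.0857
grasp_force: 0.0
```

```bash
python3 - <<'E'
from h import *
s=robot.observe();r=R.from_quat(s['ee_rot']);print(s['time_s'],s['eef_pos'].round(4),r.as_matrix()[:2,0].round(3))
im,p=shot('wrist','w2.png');import json
json.dump({k:np.array(v).tolist() for k,v in p.items()},open('w2.json','w'))
for X in([.416,.137,.116],[.577,.3,.064],[.532,.411,.064],[.457,.296,.064]):print(proj(p,X))
h=cv2.cvtColor(im,cv2.COLOR_BGR2HSV)
for nm,lo,hi in(('green',(35,90,40),(60,255,255)),('blue',(100,100,30),(125,255,255)),('red',(0,200,100),(5,255,255)),('turq',(85,120,50),(98,255,255))):
    k,l,st,c=cv2.connectedComponentsWithStats(cv2.inRange(h,lo,hi));print(nm,[(st[i].tolist(),c[i].round(1).tolist()) for i in range(1,k) if st[i,4]>120])
E
```

```text
10.1 [0.5206 0.1673 0.3663] [0.999 0.034]
[339.45325902 244.43113638]
[227.29879979 120.13455374]
[152.20865058 149.63189098]
[234.75388207 201.58842632]
green [([2, 64, 106, 53, 3885], [54.3, 92.1]), ([216, 108, 26, 30, 593], [228.6, 123.0]), ([170, 161, 22, 25, 177], [181.6, 169.3]), ([156, 168, 20, 23, 334], [165.3, 179.2]), ([234, 184, 20, 19, 134], [245.9, 190.1]), ([224, 193, 23, 21, 363], [234.5, 202.9])]
blue [([0, 0, 107, 67, 5512], [49.9, 33.8]), ([84, 164, 56, 38, 1429], [111.3, 181.2]), ([324, 204, 11, 32, 314], [329.0, 218.9]), ([346, 204, 11, 25, 193], [350.2, 217.3])]
red [([330, 237, 19, 16, 244], [339.1, 244.4])]
turq [([110, 68, 57, 40, 1612], [137.9, 88.4])]
```

View pics/w2.png

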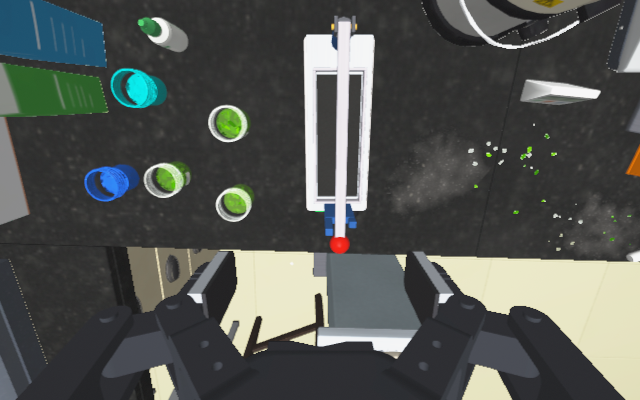

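The wrist view shows rims at (228,123), (165,180) and (234,204), with the green leaf visible. Turquoise is at (138,88), blue at (110,182), the knob at (339,244), and the pivot end of the bar at about (344,22). The second cup is a few cm from where it was measured first.

```bash
python3 - <<'E'
from h import *
import json
p=json.load(open('w2.json'))
g=lambda uv,z:plane(p,uv,z)
for uv in((228,123.5),(165,179.5),(234,204)):print('cup',g(uv,.064).round(4))
for uv in((139,88),(110,182)):print('lookalike',g(uv,.06).round(3))
print('dropcap',g((146,22),.094).round(3))
k=g((339.3,244.4),.116);print('knob',k)
im=cv2.imread('pics/w2.png');gr=cv2.cvtColor(im,cv2.COLOR_BGR2GRAY).astype(int)
# bar edges by row: bright strip vs dark trough
pts=[]
for v in range(75,185,10):
    r=gr[v,322:364]; m=np.where(r>130)[0]+322; print(v,m.min(),m.max(),end='; ')
L=[];
for v in range(80,180,5):
    r=gr[v]; c=[u for u in range(328,360) if r[u]>140]; L.append((np.mean(c),v))
L=np.array(L);f=np.polyfit(L[:,1],L[:,0],1);print('\n',f)
a=g((np.polyval(f,60),60),.121);b=g((np.polyval(f,180),180),.121);d=a-b;print(a,b,'yaw bar',np.degrees(np.arctan2(d[1],d[0])), np.degrees(np.arctan2(*( (a-k)[[1,0]]))))
for uv in((305,36),(374,36),(306,210),(366,210)):print('corner',g(uv,.041).round(4))
E
```

```text
cup [0.5724 0.2993 0.064 ]
cup [0.4881 0.3981 0.064 ]
cup [0.4531 0.2974 0.064 ]
lookalike [0.615 0.42  0.06 ]
lookalike [0.48  0.484 0.06 ]
dropcap [0.688 0.38  0.094]
knob [0.41604073 0.13721766 0.116     ]
75 337 363; 85 337 363; 95 337 363; 105 337 363; 115 336 363; 125 336 363; 135 336 363; 145 336 363; 155 336 363; 165 336 363; 175 335 363; 
 [1.43856895e-02 3.40827088e+02]
[0.65079253 0.14757044 0.121     ] [0.51010604 0.13733723 0.121     ] yaw bar 4.160236083294086 2.5251630124826288
corner [0.6907 0.1943 0.041 ]
corner [0.694  0.1001 0.041 ]
corner [0.4389 0.1879 0.041 ]
corner [0.4423 0.0904 0.041 ]
```

>>> carry_out --pt "-30 8 35" --pt "-60 15 70" --pt "-90 23 105" --pt "-105 26 145" --pt "-105 26 185" --pt "-105 26 215" --pt "-105 26 235" --pt "-105 26 244" --pt "-105 26 244" --pt "-105 26 244" --roll '[0,0,0,0,0,0,0,0,0,0]' --claw '[0,0,0,0,0,0,0,0,0,0]'

```text
time_s: 11.15
eef_pos: [0.4171, 0.139, 0.1243]
ee_rot: [1.0, 0.017, 0.001, -0.0]
contact_force: [0.3, 0.0, 0.9]
opening: 0.0855
grasp_force: 0.0
```

```bash
python3 - <<'E'
from h import *
s=robot.observe();r=R.from_quat(s['ee_rot']);print(s['time_s'],s['eef_pos'].round(4),r.as_matrix()[:2,0].round(3),s['contact_force'].round(1),s['joint_positions'].round(2))
print(totool([.416,.1372,.122]))
E
```

```text
11.15 [0.4171 0.139  0.1243] [0.999 0.034] [0.3 0.  0.9] [ 0.09  0.14 -0.51  2.01  0.08  1.01 -2.  ]
[-1.2  1.8  2.3]
```

>>> carry_out --pt "-1 2 2" --pt "-1 2 2" --pt "-1 2 2" --pt "-1 2 2" --pt "-1 2 2" --pt "-1 2 2" --pt "-1 2 2" --pt "-1 2 2" --pt "-1 2 2" --pt "-1 2 2" --roll '[0,0,0,0,0,0,0,0,0,0]' --claw '[0.2,0.4,0.6,0.8,1,1,1,1,1,1]'

```text
time_s: 12.15
eef_pos: [0.4157, 0.1372, 0.1214]
ee_rot: [1.0, 0.017, 0.0, -0.0]
contact_force: [0.7, 0.3, 0.1]
opening: 0.0249
grasp_force: 58.8
```

>>> carry_out --pt "0 0 -4" --pt "0 0 -10" --pt "1 0 -18" --pt "2 0 -26" --pt "3 0 -34" --pt "4 0 -42" --pt "5 0 -50" --pt "5 0 -53" --pt "5 0 -53" --roll '[0,0,0,0,0,0,0,0,0]' --claw '[1,1,1,1,1,1,1,1,1]'

```text
time_s: 13.05
eef_pos: [0.4215, 0.1375, 0.1752]
ee_rot: [1.0, 0.017, 0.001, -0.0]
contact_force: [3.6, 0.4, -2.4]
opening: 0.025
grasp_force: 58.9
```

```bash
python3 - <<'E'
from h import *
def red(n):
    im,p=shot(n);h=cv2.cvtColor(im,cv2.COLOR_BGR2HSV);k,l,st,c=cv2.connectedComponentsWithStats(cv2.inRange(h,(0,190,90),(6,255,255)))
    print(n,[(st[i].tolist(),c[i].round(1).tolist()) for i in range(1,k) if st[i,4]>12]);return p
p=red('scene');q=red('side');red('wrist')
print(proj(p,[.421,.137,.169]),proj(q,[.421,.137,.169]),robot.observe()['eef_pos'])
E
```

```text
scene [([263, 181, 5, 5, 18], [264.8, 183.2]), ([170, 206, 31, 29, 355], [182.0, 220.5]), ([324, 211, 6, 10, 47], [326.1, 215.4])]
side [([400, 182, 9, 9, 42], [404.1, 184.9]), ([542, 308, 6, 10, 20], [544.9, 312.9])]
wrist [([294, 246, 53, 52, 2247], [320.0, 270.8])]
[325.19516361 214.83869899] [287.40802788 185.40119715] [0.421321   0.13739946 0.17452257]
```

>>> carry_out --pt "0 14 0" --pt "3 37 0" --pt "8 64 0" --pt "17 92 0" --pt "29 119 0" --pt "44 145 0" --pt "61 169 0" --pt "82 191 0" --pt "103 208 0" --pt "122 222 0" --roll '[-3,-8,-14,-20.5,-27,-33.5,-40,-46.5,-52.5,-57.5]' --claw '[1,1,1,1,1,1,1,1,1,1]'

```text
time_s: 14.2
eef_pos: [0.5505, -0.0812, 0.1735]
ee_rot: [0.867, 0.498, -0.0, -0.001]
contact_force: [1.5, 4.0, -1.8]
opening: 0.0252
grasp_force: 59.2
```

>>> carry_out --pt "0 0 0" --pt "0 0 0" --pt "0 0 0" --pt "0 0 0" --roll '[0,0,0,0]' --claw '[1,1,1,1]'

```text
time_s: 14.6
eef_pos: [0.5494, -0.0802, 0.1743]
ee_rot: [0.868, 0.496, -0.0, 0.0]
contact_force: [-1.1, -1.0, -1.2]
opening: 0.0247
grasp_force: 59.5
```

>>> carry_out --pt "-2 0 12" --pt "-3 0 24" --pt "-4 0 36" --pt "-5 0 46" --pt "-5 0 51" --pt "-5 0 52" --pt "-5 0 52" --pt "-5 0 52" --pt "-5 0 52" --roll '[0,0,0,0,0,0,0,0,0]' --claw '[1,1,1,1,1,1,1,1,1]'

```text
time_s: 15.5
eef_pos: [0.5478, -0.0847, 0.1228]
ee_rot: [0.868, 0.496, 0.0, 0.0]
contact_force: [-1.3, -2.3, 1.0]
opening: 0.0251
grasp_force: 59.6
```

```bash
python3 - <<'E'
from h import *
s=robot.observe();r=R.from_quat(s['ee_rot']);print(s['time_s'],s['eef_pos'].round(4),r.as_matrix()[:2,0].round(3),s['contact_force'].round(1),s['joint_positions'].round(2),s['opening'])
d=np.array([.6838,.1466])-s['eef_pos'][:2];print(np.linalg.norm(d),np.degrees(np.arctan2(d[1],d[0]))-2)
E
```

```text
15.5 [ 0.5478 -0.0847  0.1228] [0.508 0.861] [-1.3 -2.3  1. ] [ 0.39  0.36 -0.36  1.73  0.14  1.08 -0.55] 0.02507264668754261
0.26830038530330763 57.53904853722716
```

>>> carry_out --pt "0 0 0" --pt "0 0 0" --pt "0 0 0" --pt "0 0 0" --pt "0 0 -15" --pt "0 0 -40" --pt "0 0 -75" --pt "0 0 -110" --pt "0 0 -135" --pt "0 0 -135" --roll '[0,0,0,0,0,0,0,0,0,0]' --claw '[0.8,0.6,0.4,0.4,0.4,0.4,0.4,0.4,0.2,0]'

```text
time_s: 16.5
eef_pos: [0.5494, -0.0845, 0.2617]
ee_rot: [0.868, 0.496, 0.003, 0.002]
contact_force: [0.6, -0.1, 0.5]
opening: 0.078
grasp_force: 0.0
```

>>> carry_out --pt "36 -18 0" --pt "74 -38 0" --pt "113 -57 0" --pt "151 -77 0" --pt "190 -97 0" --pt "228 -116 0" --pt "267 -136 0" --pt "305 -155 0" --pt "343 -174 0" --pt "343 -174 0" --roll '[6,13,20,27,34,41,48,55,57.5,57.5]' --claw '[0,0,0,0,0,0,0,0,0,0]'

```text
time_s: 17.5
eef_pos: [0.5685, 0.3072, 0.2555]
ee_rot: [1.0, 0.022, -0.002, -0.002]
contact_force: [-0.9, 0.6, -1.1]
opening: 0.0856
grasp_force: 0.0
```

>>> carry_out --pt "0 0 0" --pt "0 0 0" --pt "0 0 0" --roll '[0,0,0]' --claw '[0,0,0]'

```text
time_s: 17.8
eef_pos: [0.5724, 0.2974, 0.2572]
ee_rot: [1.0, 0.016, 0.0, 0.0]
contact_force: [0.4, 0.4, 0.3]
opening: 0.0855
grasp_force: 0.0
```

```bash
cat >> h.py <<'E'
def greens(n='wrist',z=.03,amin=150,f=None):
    im,p=shot(n,f);h=cv2.cvtColor(im,cv2.COLOR_BGR2HSV)
    m=cv2.morphologyEx(cv2.inRange(h,(33,80,40),(62,255,255)),cv2.MORPH_CLOSE,np.ones((5,5)))
    k,l,st,c=cv2.connectedComponentsWithStats(m)
    for i in range(1,k):
        if st[i,4]>amin: print(n,'green',st[i].tolist(),c[i].round(1),plane(p,c[i],z).round(4))
    return im,p
def st():
    s=robot.observe();r=R.from_quat(s['ee_rot']).as_matrix();print('t',s['time_s'],s['eef_pos'].round(4),'th',np.degrees(np.arctan2(r[1,0],r[0,0])).round(1),'F',s['contact_force'].round(1),'op',round(s['opening'],4),round(s['grasp_force'],1),'j7',s['joint_positions'][6].round(2))
E
python3 - <<'E'
from h import *
st();im,p=greens(f='w3.png')
for z in(.064,.04): print(proj(p,[.5724,.2993,z]))
im,p=greens('scene',amin=60)
E
```

```text
t 17.8 [0.5724 0.2974 0.2572] th 1.9 F [0.4 0.4 0.3] op 0.0855 0.0 j7 -2.19
wrist green [31, 118, 127, 67, 5452] [100.3 145.4] [0.599  0.5588 0.03  ]
wrist green [298, 162, 37, 33, 954] [316.1 177.7] [0.5684 0.3027 0.03  ]
wrist green [226, 217, 30, 24, 299] [243.3 224.6] [0.5036 0.3945 0.03  ]
wrist green [217, 233, 29, 23, 459] [231.5 243.5] [0.4762 0.4112 0.03  ]
wrist green [300, 243, 31, 16, 314] [315.3 249.9] [0.4706 0.3009 0.03  ]
wrist green [300, 263, 31, 18, 431] [314.9 271.6] [0.438  0.3006 0.03  ]
[318.84282146 181.20944671]
[318.92004936 176.39556364]
scene green [416, 0, 45, 29, 887] [437.2  12.4] [-8.8425  9.5945  0.03  ]
scene green [363, 8, 14, 46, 189] [366.7  30.6] [-7.04545e+01  5.41956e+01  3.00000e-02]
scene green [213, 29, 26, 33, 551] [225.4  45.1] [17.4632 -5.0639  0.03  ]
scene green [593, 104, 17, 15, 106] [601.6 110. ] [ 1.2541 -3.2964  0.03  ]
scene green [227, 115, 31, 6, 84] [241.3 117.7] [ 2.3412 -0.3143  0.03  ]
scene green [482, 122, 28, 13, 93] [495.9 127.7] [ 1.2481 -1.7895  0.03  ]
scene green [443, 133, 37, 12, 111] [461.4 138.2] [ 1.1633 -1.3291  0.03  ]
scene green [114, 200, 53, 25, 735] [139.9 211.7] [0.9949 0.5492 0.03  ]
scene green [123, 232, 57, 59, 2220] [150.9 261.2] [0.6453 0.5651 0.03  ]
scene green [463, 236, 53, 49, 1676] [489.4 260. ] [ 0.1799 -0.2742  0.03  ]
scene green [242, 247, 17, 15, 176] [250.  253.9] [0.5462 0.3122 0.03  ]
scene green [217, 267, 18, 21, 247] [225.4 279.3] [0.4626 0.4119 0.03  ]
scene green [259, 268, 17, 16, 216] [267.1 275.3] [0.4258 0.3109 0.03  ]
scene green [461, 342, 64, 31, 324] [504.  355.3] [-0.0602  0.0043  0.03  ]
```

View pics/w3.png

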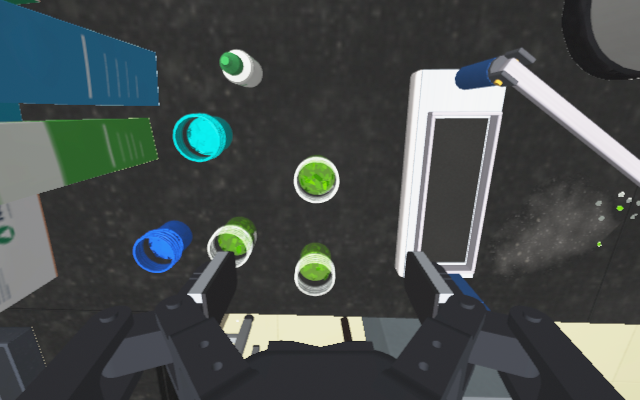

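>>> carry_out --pt "2 -4 30" --pt "2 -4 70" --pt "2 -4 110" --pt "2 -4 150" --pt "2 -4 180" --pt "2 -4 198" --pt "2 -4 204" --pt "2 -4 204" --pt "2 -4 204" --pt "2 -4 204" --roll '[0,0,0,0,0,0,0,0,0,0]' --claw '[0,0,0,0,0,0,0,0.2,0.3,0.4]'

```text
time_s: 18.9
eef_pos: [0.5747, 0.3037, 0.0552]
ee_rot: [1.0, 0.017, 0.001, -0.001]
contact_force: [0.1, 0.4, 0.6]
opening: 0.0514
grasp_force: 0.1
```

>>> carry_out --pt "0 0 0" --pt "0 0 0" --pt "0 0 0" --pt "0 0 0" --pt "0 0 0" --pt "0 0 0" --pt "0 0 -10" --pt "0 0 -30" --pt "0 0 -60" --pt "0 0 -85" --roll '[0,0,0,0,0,0,0,0,0,0]' --claw '[0.6,0.8,1,1,1,1,1,1,1,1]'

```text
time_s: 19.9
eef_pos: [0.5737, 0.3035, 0.1406]
ee_rot: [1.0, 0.017, 0.0, -0.0]
contact_force: [0.2, 0.2, -0.2]
opening: 0.0485
grasp_force: 62.0
```

```bash
python3 - <<'E'
from h import *
st();im,p=greens(amin=250,f='w4.png')
import json;w=json.load(open('w2.json'))
o=np.array([.5491,.1419]);c,s=np.cos(np.radians(2)),np.sin(np.radians(2))
for x in(61,5,-51): 
  X=o+np.array([c*x,s*x])/1000; print(x,X.round(4),totool([*X,.1]))
E
```

```text
t 19.9 [0.5737 0.3035 0.1406] th 2.0 F [ 0.2  0.2 -0.2] op 0.0485 62.0 j7 -2.22
wrist green [0, 123, 98, 88, 6520] [ 42.  161.3] [0.6023 0.5273 0.03  ]
wrist green [287, 209, 69, 31, 1098] [321.5 221.7] [0.5586 0.3026 0.03  ]
wrist green [279, 252, 83, 69, 3739] [319.6 281.1] [0.5007 0.3022 0.03  ]
wrist green [188, 260, 47, 35, 939] [212.  274.4] [0.5041 0.3994 0.03  ]
61 [0.6101 0.144 ] [ 28.6 162.1  45.3]
5 [0.5541 0.1421] [-27.4 162.1  44.9]
-51 [0.4981 0.1401] [-83.4 162.1  44.5]
```

>>> carry_out --pt "3 15 -10" --pt "8 40 -15" --pt "14 75 -15" --pt "20 110 -15" --pt "25 140 -15" --pt "28 157 -15" --pt "29 162 -15" --pt "29 162 -10" --pt "29 162 -10" --pt "29 162 -10" --roll '[0,0,0,0,0,0,0,0,0,0]' --claw '[1,1,1,1,1,1,1,1,1,1]'

```text
time_s: 20.95
eef_pos: [0.6075, 0.1447, 0.148]
ee_rot: [1.0, 0.019, -0.0, -0.0]
contact_force: [-0.9, 0.2, 0.0]
opening: 0.0484
grasp_force: 62.0
```

```bash
python3 - <<'E'
from h import *
st();im,p=shot('wrist','w4.png');print(totool([.6101,.144,.097]))
im,p=shot('scene');h=cv2.cvtColor(im,cv2.COLOR_BGR2HSV)
E
```

```text
t 20.95 [0.6075 0.1447 0.148 ] th 2.2 F [-0.9  0.2  0. ] op 0.0484 62.0 j7 -1.94
[ 2.4  0.5 51.2]
```

View pics/w4.png

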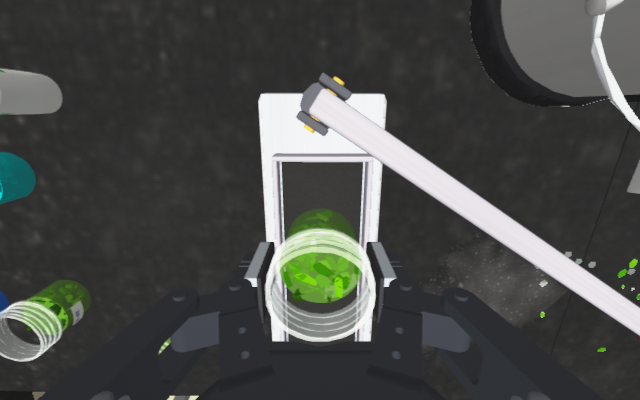

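>>> carry_out --pt "2 0 15" --pt "2 0 30" --pt "2 0 42" --pt "2 0 48" --pt "2 0 51" --pt "2 0 51" --pt "2 0 51" --pt "2 0 51" --roll '[0,0,0,0,0,0,0,0]' --claw '[1,1,1,1,1,1,1,1]'

```text
time_s: 21.85
eef_pos: [0.6105, 0.1425, 0.0975]
ee_rot: [1.0, 0.017, 0.0, -0.0]
contact_force: [0.4, 1.2, -0.5]
opening: 0.049
grasp_force: 62.3
```

```bash
python3 - <<'E'
from h import *
st();print(totool([.6101,.144,.096]))
E
```

```text
t 21.85 [0.6105 0.1425 0.0975] th 2.0 F [ 0.4  1.2 -0.5] op 0.049 62.3 j7 -1.96
[-0.3 -1.5  1.5]
```

>>> carry_out --pt "0 -1 1" --pt "0 -1 1" --pt "0 -1 1" --pt "0 -1 1" --pt "0 -1 1" --pt "0 -1 1" --pt "0 -1 -10" --pt "0 -1 -40" --pt "0 -1 -80" --pt "0 -1 -120" --roll '[0,0,0,0,0,0,0,0,0,0]' --claw '[1,0.8,0.6,0.4,0.2,0,0,0,0,0]'

```text
time_s: 22.85
eef_pos: [0.6099, 0.1435, 0.2193]
ee_rot: [1.0, 0.017, -0.0, -0.0]
contact_force: [0.1, 0.3, 1.0]
opening: 0.0854
grasp_force: 0.0
```

>>> carry_out --pt "-20 -20 -35" --pt "-50 -53 -40" --pt "-80 -85 -40" --pt "-110 -117 -40" --pt "-140 -149 -40" --pt "-151 -160 -40" --pt "-151 -160 -40" --pt "-151 -160 -40" --pt "-151 -160 -40" --pt "-151 -160 -40" --roll '[0,0,0,0,0,0,0,0,0,0]' --claw '[0,0,0,0,0,0,0,0,0,0]'

```text
time_s: 23.85
eef_pos: [0.455, 0.2967, 0.2572]
ee_rot: [1.0, 0.016, -0.0, 0.0]
contact_force: [-0.8, -0.5, -0.5]
opening: 0.0855
grasp_force: 0.0
```

```bash
cat >> h.py <<'E'
def rim(im,p,X0,r=.0255,z=.064):
    "refine rim centre near X0 from bright ring pixels"
    u=proj(p,[*X0,z]);R_=np.linalg.norm(proj(p,[X0[0],X0[1]+r,z])-u)
    g=cv2.cvtColor(im,cv2.COLOR_BGR2GRAY);x0,y0=int(u[0]-1.7*R_),int(u[1]-1.7*R_)
    sub=cv2.GaussianBlur(g,(3,3),0)[max(y0,0):int(u[1]+1.7*R_),max(x0,0):int(u[0]+1.7*R_)]
    c=cv2.HoughCircles(sub,cv2.HOUGH_GRADIENT,1.5,200,param1=100,param2=15,minRadius=int(.85*R_),maxRadius=int(1.15*R_))
    if c is None: print('no circle',u,R_);return
    uv=c[0,0,:2]+[max(x0,0),max(y0,0)];X=plane(p,uv,z);print('rim px',uv.round(1),'r',c[0,0,2],'exp',u.round(1),R_.round(1),'->',X.round(4),'shift',totool([X[0],X[1],.0545]));return X
E
python3 - <<'E'
from h import *
st();im,p=greens(amin=250,f='w5.png')
rim(im,p,[.455,.299]);rim(im,p,[.488,.398])
E
```

```text
t 23.85 [0.455  0.2967 0.2572] th 1.8 F [-0.8 -0.5 -0.5] op 0.0855 0.0 j7 -2.27
wrist green [0, 0, 144, 65, 7818] [73.4 32.6] [0.6001 0.5639 0.03  ]
wrist green [483, 0, 39, 48, 1308] [503.3  22.2] [0.6245 0.1103 0.03  ]
wrist green [457, 11, 31, 48, 689] [467.9  38.8] [0.6077 0.1446 0.03  ]
wrist green [209, 130, 33, 37, 889] [225.2 148.6] [0.4827 0.4109 0.03  ]
wrist green [299, 167, 37, 31, 881] [316.8 181.8] [0.4458 0.3011 0.03  ]
rim px [317.2 183.8] r 23.5 exp [318.6 181.1] 23.1 -> [0.452  0.3004 0.064 ] shift [ -2.7  -3.6 202.7]
rim px [231.8 146.8] r 21.2 exp [227.  148.2] 23.9 -> [0.4897 0.3929 0.064 ] shift [ 38.  -94.8 202.7]
```

>>> carry_out --pt "-2 -3 30" --pt "-2 -3 70" --pt "-2 -3 110" --pt "-2 -3 150" --pt "-2 -3 180" --pt "-2 -3 197" --pt "-2 -3 203" --pt "-2 -3 203" --pt "-2 -3 203" --pt "-2 -3 203" --roll '[0,0,0,0,0,0,0,0,0,0]' --claw '[0,0,0,0,0,0,0,0.2,0.3,0.4]'

```text
time_s: 24.9
eef_pos: [0.4526, 0.3015, 0.0557]
ee_rot: [1.0, 0.017, 0.001, -0.001]
contact_force: [0.0, -0.4, 0.7]
opening: 0.051
grasp_force: 0.1
```

>>> carry_out --pt "0 0 0" --pt "0 0 0" --pt "0 0 0" --pt "0 0 0" --pt "0 0 0" --pt "0 0 0" --pt "0 0 -10" --pt "0 0 -30" --pt "0 0 -65" --pt "0 0 -100" --roll '[0,0,0,0,0,0,0,0,0,0]' --claw '[0.6,0.8,1,1,1,1,1,1,1,1]'

```text
time_s: 25.9
eef_pos: [0.4512, 0.3009, 0.156]
ee_rot: [1.0, 0.017, -0.0, 0.0]
contact_force: [1.1, -0.1, -0.0]
opening: 0.0488
grasp_force: 62.0
```

```bash
python3 - <<'E'
from h import *
st();print(totool([.4981,.1401,.148]),totool([.5541,.1421,.148]))
E
```

```text
t 25.9 [0.4512 0.3009 0.156 ] th 2.0 F [ 1.1 -0.1 -0. ] op 0.0488 62.0 j7 -2.31
[ 41.3 162.4   8. ] [ 97.3 162.3   7.9]
```

>>> carry_out --pt "8 15 0" --pt "25 45 0" --pt "45 80 0" --pt "65 112 0" --pt "85 142 0" --pt "95 158 0" --pt "97 162 5" --pt "97 162 8" --pt "97 162 8" --pt "97 162 8" --roll '[0,0,0,0,0,0,0,0,0,0]' --claw '[1,1,1,1,1,1,1,1,1,1]'

```text
time_s: 26.9
eef_pos: [0.5533, 0.1444, 0.1464]
ee_rot: [1.0, 0.019, -0.0, -0.0]
contact_force: [0.2, 0.7, -0.6]
opening: 0.0488
grasp_force: 62.0
```

```bash
python3 - <<'E'
from h import *
st();print(totool([.5541,.1421,.0965]))
im,p=shot('wrist','w6.png')
X=rim(im,p,[.610,.144],z=.105)
E
```

```text
t 26.9 [0.5533 0.1444 0.1464] th 2.2 F [ 0.2  0.7 -0.6] op 0.0488 62.0 j7 -1.96
[ 0.8  2.4 49.9]
rim px [326.2 129.2] r 52.05 exp [326.  146.4] 46.7 -> [0.6191 0.1443 0.105 ] shift [65.6  2.4 92. ]
```

View pics/w6.png

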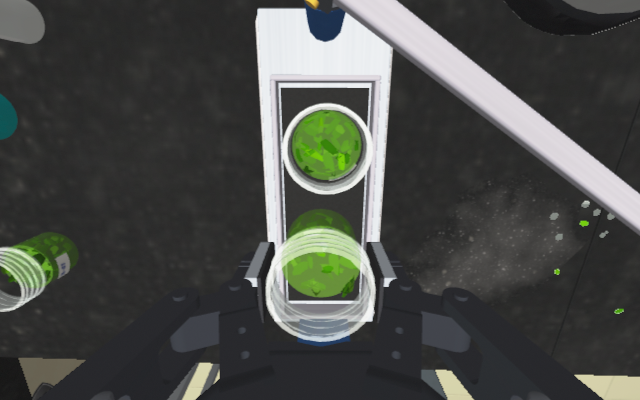

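Cup 1 stands upright in the trough, with its rim at (327,148) against (326,146) expected. I'll lower the second cup now.

>>> carry_out --pt "0 0 0" --pt "0 0 15" --pt "0 0 30" --pt "0 0 42" --pt "0 0 48" --pt "0 0 50" --pt "0 0 50" --pt "0 0 50" --pt "0 0 50" --roll '[0,0,0,0,0,0,0,0,0]' --claw '[1,1,1,1,1,1,1,1,1]'

```text
time_s: 27.85
eef_pos: [0.554, 0.1422, 0.0972]
ee_rot: [1.0, 0.017, -0.0, 0.0]
contact_force: [-7.3, -2.6, 13.8]
opening: 0.0486
grasp_force: 64.0
```

```bash
python3 - <<'E'
from h import *
st();print(totool([.5541,.1421,.0965]),totool([.488,.396,.257]))
E
```

```text
t 27.85 [0.554  0.1422 0.0972] th 2.0 F [-7.3 -2.6 13.8] op 0.0486 64.0 j7 -1.98
[0.1 0.1 0.7] [ -57.3 -255.8 -160. ]
```

>>> carry_out --pt "0 0 -1" --pt "0 0 -1" --pt "0 0 -1" --pt "0 0 -1" --pt "0 0 -1" --pt "0 0 -1" --pt "0 0 -10" --pt "0 0 -40" --pt "0 0 -80" --pt "0 0 -120" --roll '[0,0,0,0,0,0,0,0,0,0]' --claw '[1,0.8,0.6,0.4,0.2,0,0,0,0,0]'

```text
time_s: 28.85
eef_pos: [0.5538, 0.1425, 0.2181]
ee_rot: [1.0, 0.017, -0.0, -0.0]
contact_force: [0.7, -0.3, -0.4]
opening: 0.0854
grasp_force: 0.0
```

>>> carry_out --pt "-7 -30 -35" --pt "-16 -70 -40" --pt "-25 -112 -40" --pt "-34 -153 -40" --pt "-43 -194 -40" --pt "-52 -235 -40" --pt "-57 -256 -40" --pt "-57 -256 -40" --pt "-57 -256 -40" --pt "-57 -256 -40" --roll '[-7,-14,-21,-28,-35,-42,-45,-45,-45,-45]' --claw '[0,0,0,0,0,0,0,0,0,0]'

```text
time_s: 29.85
eef_pos: [0.4894, 0.3949, 0.2566]
ee_rot: [0.918, 0.397, 0.0, 0.0]
contact_force: [0.0, 0.2, 0.2]
opening: 0.0856
grasp_force: 0.0
```

```bash
python3 - <<'E'
from h import *
st();im,p=greens(amin=250,f='w7.png')
X=rim(im,p,[.488,.396])
h=cv2.cvtColor(im,cv2.COLOR_BGR2HSV);k,l,s,c=cv2.connectedComponentsWithStats(cv2.inRange(h,(100,100,30),(125,255,255)));print([(plane(p,c[i],.04).round(3),s[i].tolist()) for i in range(1,k) if s[i,4]>500])
E
```

```text
t 29.85 [0.4894 0.3949 0.2566] th 46.8 F [0.  0.2 0.2] op 0.0856 0.0 j7 -1.66
wrist green [263, 0, 80, 47, 2066] [306.5  15.8] [0.5949 0.5285 0.03  ]
wrist green [293, 158, 37, 33, 931] [311.1 173.8] [0.4824 0.4036 0.03  ]
wrist green [508, 243, 56, 45, 1386] [533.1 263.2] [0.6153 0.1115 0.03  ]
wrist green [471, 270, 46, 44, 1114] [491.9 289.2] [0.5525 0.1147 0.03  ]
rim px [311.2 174.2] r 21.85 exp [318.6 182. ] 23.2 -> [0.488  0.4079 0.064 ] shift [  8.5 -10.3 202.1]
[(array([0.474, 0.497, 0.04 ]), [221, 96, 55, 51, 2063]), (array([0.701, 0.116, 0.04 ]), [567, 206, 67, 40, 1191])]
```

>>> carry_out --pt "4 -6 30" --pt "7 -10 70" --pt "7 -10 110" --pt "7 -10 150" --pt "7 -10 180" --pt "7 -10 197" --pt "7 -10 202" --pt "7 -10 202" --pt "7 -10 202" --pt "7 -10 202" --roll '[0,0,0,0,0,0,0,0,0,0]' --claw '[0,0,0,0,0,0,0,0.2,0.3,0.4]'

```text
time_s: 30.9
eef_pos: [0.4868, 0.4091, 0.0563]
ee_rot: [0.917, 0.399, 0.002, -0.0]
contact_force: [0.2, -1.1, 0.9]
opening: 0.0512
grasp_force: 0.1
```

>>> carry_out --pt "0 0 0" --pt "0 0 0" --pt "0 0 0" --pt "0 0 0" --pt "0 0 0" --pt "0 0 0" --pt "0 0 -10" --pt "0 0 -30" --pt "0 0 -65" --pt "0 0 -100" --roll '[0,0,0,0,0,0,0,0,0,0]' --claw '[0.6,0.8,1,1,1,1,1,1,1,1]'

```text
time_s: 31.9
eef_pos: [0.4855, 0.4082, 0.1562]
ee_rot: [0.917, 0.399, -0.0, -0.0]
contact_force: [0.3, 0.7, -0.0]
opening: 0.0487
grasp_force: 62.1
```

```bash
python3 - <<'E'
from h import *
st();print(totool([.4981,.1401,.148]));greens(amin=250,f='w8.png')
E
```

```text
t 31.9 [0.4855 0.4082 0.1562] th 47.0 F [ 0.3  0.7 -0. ] op 0.0487 62.1 j7 -1.71
[-187.5  192.1    8.2]
wrist green [290, 0, 59, 32, 986] [319.9  10.5] [0.5845 0.5154 0.03  ]
wrist green [287, 211, 69, 31, 1135] [321.5 224.3] [0.4702 0.3906 0.03  ]
wrist green [281, 254, 79, 50, 2721] [320.  276.5] [0.4323 0.3518 0.03  ]
wrist green [584, 298, 56, 65, 2446] [615.4 326.4] [0.6141 0.1026 0.03  ]
wrist green [537, 333, 65, 40, 1321] [567.8 352.3] [0.5619 0.1057 0.03  ]
```

>>> carry_out --pt "-14 15 0" --pt "-42 43 0" --pt "-74 76 0" --pt "-106 109 0" --pt "-138 142 0" --pt "-165 169 0" --pt "-181 185 0" --pt "-187 191 5" --pt "-187 191 8" --pt "-187 191 8" --roll '[5,11,18,25,32,39,43,45,45,45]' --claw '[1,1,1,1,1,1,1,1,1,1]'

```text
time_s: 32.95
eef_pos: [0.4973, 0.1434, 0.1458]
ee_rot: [1.0, 0.02, -0.0, -0.001]
contact_force: [-0.5, -0.4, -0.0]
opening: 0.0485
grasp_force: 62.1
```

>>> carry_out --pt "0 0 0" --pt "0 0 0" --roll '[0,0]' --claw '[1,1]'

```text
time_s: 33.15
eef_pos: [0.4977, 0.143, 0.1463]
ee_rot: [1.0, 0.019, -0.0, -0.0]
contact_force: [-0.2, -0.3, -0.5]
opening: 0.0484
grasp_force: 62.1
```

```bash
python3 - <<'E'
from h import *
st();print(totool([.4991,.1402,.0975]));im,p=greens(z=.085,amin=300,f='w9.png')
print(proj(p,[.5541,.1421,.105]),proj(p,[.6101,.144,.105]))
E
```

```text
t 33.15 [0.4977 0.143  0.1463] th 2.2 F [-0.2 -0.3 -0.5] op 0.0484 62.1 j7 -1.97
[ 1.3  2.9 48.8]
wrist green [290, 4, 77, 83, 5025] [328.2  45. ] [0.6081 0.1435 0.085 ]
wrist green [291, 112, 69, 68, 3655] [325.1 145.6] [0.5526 0.1428 0.085 ]
wrist green [287, 211, 69, 31, 1131] [321.3 224.4] [0.5003 0.143  0.085 ]
wrist green [281, 254, 79, 49, 2683] [320.1 276.2] [0.4607 0.1423 0.085 ]
[326.98781282 147.14734136] [328.34507969  31.72833292]
```

>>> carry_out --pt "1 2 0" --pt "1 2 15" --pt "1 2 30" --pt "1 2 40" --pt "1 2 46" --pt "1 2 49" --pt "1 2 49" --pt "1 2 49" --pt "1 2 49" --roll '[0,0,0,0,0,0,0,0,0]' --claw '[1,1,1,1,1,1,1,1,1]'

```text
time_s: 34.1
eef_pos: [0.4993, 0.1395, 0.0977]
ee_rot: [1.0, 0.017, 0.0, -0.0]
contact_force: [0.7, -0.2, 0.1]
opening: 0.0487
grasp_force: 62.4
```

```bash
python3 - <<'E'
from h import *
st()
E
```

```text
t 34.1 [0.4993 0.1395 0.0977] th 2.0 F [ 0.7 -0.2  0.1] op 0.0487 62.4 j7 -1.99
```

>>> carry_out --pt "0 0 1" --pt "0 0 1" --pt "0 0 1" --pt "0 0 1" --pt "0 0 1" --pt "0 0 1" --pt "0 0 -10" --pt "0 0 -40" --pt "0 0 -80" --pt "0 0 -120" --roll '[0,0,0,0,0,0,0,0,0,0]' --claw '[1,0.8,0.6,0.4,0.2,0,0,0,0,0]'

```text
time_s: 35.1
eef_pos: [0.4986, 0.1393, 0.2192]
ee_rot: [1.0, 0.017, -0.0, -0.0]
contact_force: [0.4, -0.0, 0.3]
opening: 0.0856
grasp_force: 0.0
```

>>> carry_out --pt "10 20 -40" --pt "20 60 -60" --pt "20 80 -60" --pt "20 80 -60" --pt "20 80 -60" --pt "20 80 -60" --roll '[0,0,0,0,0,0]' --claw '[0,0,0,0,0,0]'

```text
time_s: 35.7
eef_pos: [0.5213, 0.0615, 0.2773]
ee_rot: [1.0, 0.018, -0.0, -0.0]
contact_force: [0.0, 0.7, -0.2]
opening: 0.0852
grasp_force: 0.0
```

```bash
python3 - <<'E'
from h import *
st();im,p=greens(z=.085,amin=200,f='w10.png')
for x in(.4991,.5541,.6101): rim(im,p,[x,.142],z=.105)
h=cv2.cvtColor(im,cv2.COLOR_BGR2HSV);k,l,s,c=cv2.connectedComponentsWithStats(cv2.inRange(h,(0,190,90),(6,255,255)));print([(plane(p,c[i],.116).round(4),s[i].tolist()) for i in range(1,k) if s[i,4]>60])
print(totool([.5478,-.0847,.2]))
E
```

```text
t 35.7 [0.5213 0.0615 0.2773] th 2.1 F [ 0.   0.7 -0.2] op 0.0852 0.0 j7 -1.76
wrist green [224, 73, 38, 45, 1351] [242.2  94.7] [0.6083 0.1444 0.085 ]
wrist green [229, 133, 35, 38, 1031] [245.9 151.7] [0.5508 0.1429 0.085 ]
wrist green [234, 188, 34, 29, 771] [250.1 202.1] [0.4943 0.1404 0.085 ]
rim px [249.2 204.8] r 24.35 exp [244.  203.5] 24.2 -> [0.4979 0.1365 0.105 ] shift [-20.5 -75.6 222.8]
rim px [242.2 154.2] r 26.4 exp [241.7 151.3] 25.6 -> [0.5512 0.1416 0.105 ] shift [ 32.9 -78.8 222.7]
rim px [241.8  95.2] r 26.75 exp [239.2  91.8] 27.1 -> [0.6071 0.1397 0.105 ] shift [ 88.7 -74.8 222.7]
[(array([ 0.5475, -0.085 ,  0.116 ]), [455, 154, 31, 28, 604])]
[ 21.1 147.2  77.1]
```

>>> carry_out --pt "3 20 0" --pt "6 40 10" --pt "9 62 20" --pt "12 84 35" --pt "15 106 50" --pt "18 128 65" --pt "21 147 77" --pt "21 147 77" --pt "21 147 77" --pt "21 147 77" --roll '[-7,-14,-21,-28,-35,-42,-49,-56,-57.4,-57.4]' --claw '[0,0,0,0,0,0.2,0.2,0.2,0.2,0.2]'

```text
time_s: 36.75
eef_pos: [0.548, -0.0848, 0.2004]
ee_rot: [0.869, 0.495, 0.0, -0.0]
contact_force: [-0.3, -0.1, 0.4]
opening: 0.0679
grasp_force: 0.0
```

```bash
python3 - <<'E'
from h import *
st();im,p=shot('wrist')
h=cv2.cvtColor(im,cv2.COLOR_BGR2HSV);k,l,s,c=cv2.connectedComponentsWithStats(cv2.inRange(h,(0,190,90),(6,255,255)));print([(plane(p,c[i],.116).round(4),s[i].tolist(),totool(plane(p,c[i],.116)+[0,0,.0065])) for i in range(1,k) if s[i,4]>60])
E
```

```text
t 36.75 [ 0.548  -0.0848  0.2004] th 59.4 F [-0.3 -0.1  0.4] op 0.0679 0.0 j7 -0.52
[(array([ 0.5475, -0.0842,  0.116 ]), [302, 200, 37, 34, 956], array([ 0.2, -0.8, 78.1]))]
```

>>> carry_out --pt "0 -1 20" --pt "0 -1 45" --pt "0 -1 65" --pt "0 -1 75" --pt "0 -1 78" --pt "0 -1 78" --pt "0 -1 78" --pt "0 -1 78" --pt "0 -1 78" --pt "0 -1 78" --roll '[0,0,0,0,0,0,0,0,0,0]' --claw '[0.2,0.2,0.2,0.2,0.2,0.4,0.6,0.8,1,1]'

```text
time_s: 37.8
eef_pos: [0.5474, -0.0855, 0.1229]
ee_rot: [0.869, 0.495, 0.001, 0.0]
contact_force: [0.6, 0.8, 0.9]
opening: 0.0251
grasp_force: 58.8
```

>>> carry_out --pt "0 0 0" --pt "0 0 0" --pt "0 0 0" --pt "0 0 -6" --pt "1 0 -16" --pt "2 0 -28" --pt "4 0 -40" --pt "5 0 -50" --pt "5 0 -55" --pt "5 0 -55" --roll '[0,0,0,0,0,0,0,0,0,0]' --claw '[1,1,1,1,1,1,1,1,1,1]'

```text
time_s: 38.8
eef_pos: [0.5507, -0.0801, 0.1789]
ee_rot: [0.868, 0.496, 0.002, 0.0]
contact_force: [3.8, 3.7, -2.5]
opening: 0.0248
grasp_force: 59.0
```

```bash
python3 - <<'E'
from h import *
st();s=robot.observe()
d=np.array([.6838,.1466])-s['eef_pos'][:2];print(np.linalg.norm(d),np.degrees(np.arctan2(d[1],d[0]))-2)
for a in (50,43,36,29,22,15.5,9.5,4,1,0):
    t=np.radians(2+a); X=np.array([.6838,.1466])-.2624*np.array([np.cos(t),np.sin(t)]);print(a,totool([*X,s['eef_pos'][2]]))
im,p=shot('wrist');h=cv2.cvtColor(im,cv2.COLOR_BGR2HSV);print((cv2.inRange(h,(0,190,90),(6,255,255))>0).sum())
E
```

```text
t 38.8 [ 0.5507 -0.0801  0.1789] th 59.4 F [ 3.8  3.7 -2.5] op 0.0248 59.0 j7 -0.54
0.2628785172086328 57.58361526979803
50 [  2.7 -34.6  -0.1]
43 [  8.8 -66.1  -0.1]
36 [ 18.6 -96.6  -0.2]
29 [  32.2 -125.6   -0.2]
22 [  49.1 -152.8   -0.2]
15.5 [  67.7 -176.    -0.2]
9.5 [  87.1 -195.5   -0.2]
4 [ 1.066e+02 -2.114e+02 -2.000e-01]
1 [ 1.178e+02 -2.193e+02 -2.000e-01]
0 [ 1.217e+02 -2.218e+02 -2.000e-01]
2228
```

>>> carry_out --pt "1 -15 0" --pt "4 -40 0" --pt "10 -70 0" --pt "19 -97 0" --pt "32 -126 0" --pt "49 -153 0" --pt "68 -176 0" --pt "87 -195 0" --pt "107 -211 0" --pt "118 -219 0" --roll '[3.5,8.5,15,21.5,28.5,35.5,42,48,53.5,56.5]' --claw '[1,1,1,1,1,1,1,1,1,1]'

```text
time_s: 39.85
eef_pos: [0.4222, 0.1337, 0.1785]
ee_rot: [1.0, 0.024, 0.002, -0.0]
contact_force: [8.2, -0.8, -4.2]
opening: 0.0249
grasp_force: 59.3
```

>>> carry_out --pt "0 0 0" --pt "0 0 0" --pt "0 0 0" --roll '[0,0,0]' --claw '[1,1,1]'

```text
time_s: 40.15
eef_pos: [0.4223, 0.1316, 0.178]
ee_rot: [1.0, 0.025, 0.001, -0.0]
contact_force: [5.9, -0.0, -1.9]
opening: 0.0247
grasp_force: 59.4
```

```bash
python3 - <<'E'
from h import *
st();s=robot.observe()
d=np.array([.6838,.1466])-s['eef_pos'][:2];print(np.linalg.norm(d),np.degrees(np.arctan2(d[1],d[0]))-2)
print(totool([.416,.1372,.122]))
for n,a in(('scene',20),('wrist',500)):
    im,p=shot(n);h=cv2.cvtColor(im,cv2.COLOR_BGR2HSV);k,l,q,c=cv2.connectedComponentsWithStats(cv2.inRange(h,(0,190,90),(6,255,255)));print(n,[(c[i].round(1).tolist(),q[i].tolist()) for i in range(1,k) if q[i,4]>a])
E
```

```text
t 40.15 [0.4223 0.1316 0.178 ] th 2.9 F [ 5.9 -0.  -1.9] op 0.0247 59.4 j7 -1.93
0.261901426901764 1.2774312041379496
[-6.2 -5.9 56. ]
scene [([265.0, 182.9], [263, 180, 5, 6, 21]), ([181.6, 220.2], [170, 207, 32, 28, 348]), ([328.0, 214.6], [326, 210, 6, 10, 39])]
wrist [([320.0, 269.8], [294, 246, 53, 51, 2191])]
```

>>> carry_out --pt "0 -3 0" --pt "0 -6 0" --pt "0 -6 0" --pt "-1 -6 8" --pt "-3 -6 20" --pt "-4 -6 32" --pt "-5 -6 44" --pt "-6 -6 52" --pt "-6 -6 55" --pt "-6 -6 55" --roll '[0.5,0.9,0.9,0.9,0.9,0.9,0.9,0.9,0.9,0.9]' --claw '[1,1,1,1,1,1,1,1,1,1]'

```text
time_s: 41.25
eef_pos: [0.416, 0.1372, 0.122]
ee_rot: [1.0, 0.017, 0.001, -0.0]
contact_force: [6.6, -1.4, 1.6]
opening: 0.0248
grasp_force: 59.7
```

```bash
python3 - <<'E'
from h import *
st();s=robot.observe()
d=np.array([.6838,.1466])-s['eef_pos'][:2];print(np.linalg.norm(d),np.degrees(np.arctan2(d[1],d[0]))-2)
E
```

```text
t 41.25 [0.416  0.1372 0.122 ] th 1.9 F [ 6.6 -1.4  1.6] op 0.0248 59.7 j7 -2.0
0.26798741449574964 0.002590685927297276
```

Exactly back at the starting pose. Next I'll release, rise, back off and check.

>>> carry_out --pt "0 0 0" --pt "0 0 0" --pt "0 0 0" --pt "0 0 0" --pt "0 0 0" --pt "0 0 0" --pt "0 0 -10" --pt "0 0 -40" --pt "0 0 -80" --pt "0 0 -120" --roll '[0,0,0,0,0,0,0,0,0,0]' --claw '[0.8,0.6,0.4,0.2,0.1,0.1,0.1,0.1,0.1,0.1]'

```text
time_s: 42.25
eef_pos: [0.4144, 0.1375, 0.2443]
ee_rot: [1.0, 0.018, -0.0, -0.0]
contact_force: [0.7, -0.1, 0.7]
opening: 0.0768
grasp_force: 0.0
```

>>> carry_out --pt "20 20 -40" --pt "40 50 -80" --pt "40 90 -110" --pt "40 130 -110" --pt "40 170 -110" --pt "40 200 -110" --pt "40 200 -110" --pt "40 200 -110" --roll '[0,0,0,0,0,0,0,0]' --claw '[0,0,0,0,0,0,0,0]'

```text
time_s: 43.05
eef_pos: [0.4616, -0.0612, 0.3529]
ee_rot: [1.0, 0.017, 0.0, -0.0]
contact_force: [0.2, 0.6, -0.4]
opening: 0.0854
grasp_force: 0.0
```

```bash
python3 - <<'E'
from h import *
st();a,p=shot('scene','s9.png');b,q=shot('side','d9.png')
w,pw=greens(z=.085,amin=200)
for n,im,a_,pp in(('scene',a,20,p),('side',b,10,q),('wrist',w,60,pw)):
    h=cv2.cvtColor(im,cv2.COLOR_BGR2HSV);k,l,s,c=cv2.connectedComponentsWithStats(cv2.inRange(h,(0,200,100),(5,255,255)));print(n,[(c[i].round(1).tolist(),plane(pp,c[i],.116).round(4)) for i in range(1,k) if s[i,4]>a_])
    k,l,s,c=cv2.connectedComponentsWithStats(cv2.inRange(h,(6,180,120),(18,255,255)));print([(s[i].tolist(),c[i].round(1)) for i in range(1,k) if s[i,4]>200])
c1=cv2.resize(a[170:300,230:400],None,fx=2.3,fy=2.3,interpolation=cv2.INTER_CUBIC);c2=cv2.resize(b[165:345,270:440],None,fx=2.3,fy=2.3,interpolation=cv2.INTER_CUBIC)
o=np.zeros((max(len(c1),len(c2)),c1.shape[1]+c2.shape[1],3),np.uint8);o[:len(c1),:c1.shape[1]]=c1;o[:len(c2),c1.shape[1]:]=c2;cv2.imwrite('pics/fin.png',o);print(o.shape)
E
```

```text
t 43.05 [ 0.4616 -0.0612  0.3529] th 1.9 F [ 0.2  0.6 -0.4] op 0.0854 0.0 j7 -1.48
wrist green [146, 22, 20, 38, 554] [155.5  39.3] [0.6102 0.1433 0.085 ]
wrist green [166, 31, 21, 34, 318] [179.2  49.9] [0.5997 0.1163 0.085 ]
wrist green [154, 75, 19, 35, 460] [163.   91.7] [0.5515 0.1417 0.085 ]
wrist green [176, 78, 16, 33, 296] [184.4  94.3] [0.5495 0.1152 0.085 ]
wrist green [178, 121, 20, 30, 248] [190. 133.] [0.5019 0.1127 0.085 ]
wrist green [162, 123, 18, 31, 419] [170.4 138.2] [0.4943 0.139  0.085 ]
scene [([181.9, 220.2], array([0.6821, 0.4626, 0.116 ])), ([325.4, 232.8], array([0.4162, 0.1378, 0.116 ]))]
[([401, 187, 47, 21, 586], array([425. , 197.5]))]
side [([287.1, 197.6], array([0.4173, 0.1368, 0.116 ]))]
[([303, 271, 32, 44, 444], array([315.4, 300.4]))]
wrist [([165.6, 201.8], array([0.4165, 0.1389, 0.116 ]))]
[([493, 64, 126, 71, 1481], array([534.9,  90.2]))]
(414, 782, 3)
```

View pics/fin.png

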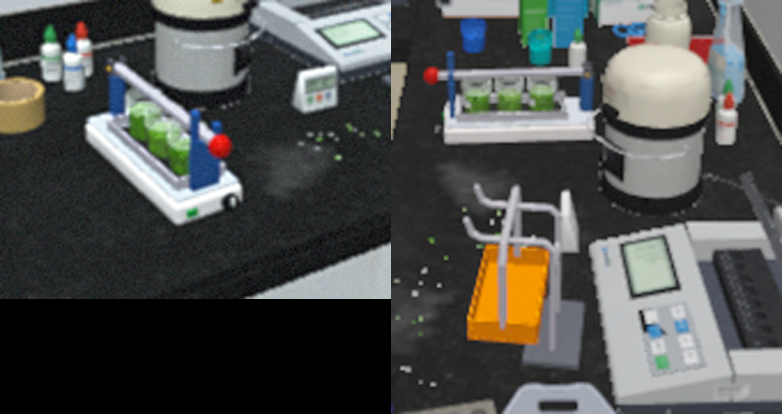

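The final view shows three cups upright in the trough, at (140,115), (160,130) and (180,150). The knob is at its starting pixels, so the bar is in the notch. The carrier hangs on both prongs, and the timer and dropper are where they were.

```bash
python3 -c "
from cell import job
print(job.job_done())"
```

```text
the job is handed in; nothing more can be done
None
```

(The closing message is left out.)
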